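Set the jar gauge by the pattern jar

ROBOT

A 6-joint arm with a two-finger parallel gripper is mounted at the origin on a cart in front of the work surface, level with it; the furniture and walls round the work are solid. World frame = base frame: x ahead of the robot, y to its left, z up, the work surface at z = 0. Lengths are in m, angles in rad, forces in N, time in s.
With the tool pointing down it reaches from about 0.3 to 0.95 m from the base axis. Payload 3.1 kg.
Tool frame: the origin (TCP) lies at the very end of the fingers, on their centre line; the grasp point (between the pads) lies 19 mm behind it; z points along the fingers, y is the direction in which the jaws open and shut (so a half turn about z gives the same grasp; the last joint's range is limited). The gripper opens to 85 mm and grips with 20 to 120 N. Pads are 22 mm wide; open, the fingers measure 114 mm over their backs; the gripper's body (76 mm by 85 mm) begins 54 mm behind the grasp point. The pads swing forward as they close: fully open they stand 13 mm farther back than shut.
Start: joints at [1.102, 0.308, 1.634, -0, 1.2, -0.07], TCP at [0.243, 0.576, 0.231] pointing down, gripper open.
Joint ranges: [-3.06, 3.06], [-0.79, 1.96], [0.05, 2.63], [-1.19, 4.34], [0.05, 2.64], [-2.94, 2.94]. Speed limits (rad/s): [2.79, 2.79, 3.14, 3.14, 3.14, 3.14].

INTERFACE

Orientations are given as a unit quaternion [w, x, y, z].
In Python, from station import * gives the robot as it stands. The module is installed in compiled form; this text tells all that it offers.
- The arm moves only by the tool arm_command, never from a script. Its arguments are lists of equal length, an entry for each row: "grip": the gripper command: -1 is fully open, 1 is shut, values between are in proportion; "delta_pos": the shift along the tool's x, y, z in units of 50 mm (1.0 is 50 mm), a list of three; "rotation": the turn, a rotation vector about the tool's x, y, z in units of 5 degrees (1.0 is 5 degrees), a list of three. In form: {"grip": [grip, ...], "delta_pos": [[x, y, z], ...], "rotation": [[wx, wy, wz], ...]}. A call has 1 to 20 rows; each row is the pose to reach, as a shift and turn from the pose commanded when the call began, along the tool's axes at that moment; what a row does not reach only later rows make up. A row lasts 1/10 s, in which the tool goes at most 50 mm and 8.59 degrees, less where a joint would pass 70% of its speed; a pose out of reach is approached as far as the arm can. A call with a gripper value outside its range is refused whole. The fingers move at their own pace and stop on an object; "newtons" is the grip in N (left out, the last holds). Time passes only in rows, so rows that repeat a pose let the fingers close. It gives the time, the measured TCP pose, the force and the opening at its end, in the units of the state.
- observe(): the state, without advancing time (a new reading comes with each control period).
- get_image(name): name is "side" or "top" or "wrist"; returns the picture (384x512x3 uint8, blue, green, red); there is no depth.
- camera_info(name): a dict with "fov_y" (degrees; the focal length in pixels is half the picture's height over the tangent of half this angle, whatever the lens; pixels are square), "cx", "cy" (the principal point, pixels), "D" ([k1, k2, p1, p2, k3] as OpenCV has them; the pictures are not rectified), "extrinsics" (4x4, takes a point from camera to world coordinates). Camera axes: x right, y up, looking along -z (the intrinsics and any distortion apply to the point x, -y, -z); pixel columns grow to the right and rows downward; lengths in m; the calibration is good to about 2 mm. A picture is of the moment at which its call begins: read the wrist's pose just before it. camera_info takes no time and is no camera call; for the wrist camera it gives the pose at the moment of the call.
- close_job(): hands the job in, once; it reports no verdict.
Trained networks look in the newest picture that a camera, given by its name, has taken for a name from the list of things; names that differ only in an ending like _2 or _b are one class to them, and where a whole thing is asked for, a point or a joint stands for the part that bears it (a point fixed in the world has none). Each returns a list of dicts, best first, with "confidence" (0 to 1); they miss things now and then, are a little off and sometimes report something else, mostly with a low value. They report only what shows in the picture. A call takes as long as a camera call. They do not tell look-alikes from the thing itself.
- boxes_of(camera, label): "position" ([column, row] in pixels, amid what is visible of it).
- masks_of(camera, label): "region" (384x512 bool, what is visible of it) and "position" ([column, row] in pixels, amid what is visible of it).
The state is a dict: "t": time; "qpos": joint angles; "dq": joint speeds; "tau": joint torques, N m; "position": TCP position; "eef_rot": TCP orientation; "wrist_force": force on the tool from outside, world axes, zero at the start; "wrist_torque": the same for the moment, N m; "finger_gap": finger opening in m.
Only numpy, scipy, OpenCV 4.12 (cv2) and the standard library are available. Lean on these libraries where they do the work, as an engineer would, in place of code of your own. Each camera call takes 0.05 s, during which the arm holds its last target.

TASK

Set up the wooden jar gauge by the pattern jar: stand the brown jar with the green cap in the wide end of the tapered slot and slide it along gently, upright, until it wedges snugly between both walls. Leave it wedged there and only then slide the rider back along its rail until its finger just touches the jar, without knocking the jar loose again. Let go of everything, and leave the salt shaker, mug and teaspoon alone.

Things in the scene. Friction and masses are not known exactly. Their poses are not given: they have to be found in the camera images.
- jar_mid (a point): Centre (half-way up) of the pattern jar: upright round brown jar with a label and a green screw cap 46 mm across; the jar is 48 mm across below the cap (axis to outside 24 mm), 80 mm tall in all, about 0.15 kg (may vary by a third), z up. It starts standing on the worktop, left of the gauge.
- gauge: The gauge, fixed to the worktop: a pale wooden board, 300 mm along its y, from x = -95 to +73 mm, 8 mm thick; origin at the centre of its underside. Two darker walls, 14 mm thick, tops 52 mm above the worktop, make a slot along y, open above and at the ends. The board has 50 mm of lead-in before the wide end. A push of 8 to 12 N along the slot wedges the jar well and it stays; over 25 N jams it.
- slot_mouth (a point): Middle of the wide end of the slot (58 to 64 mm wide), at gauge y = +100 mm, on the board's upper face, 8 mm above the worktop. The slot narrows evenly by 1 mm in every 10 mm. How wide it is changes by up to 6 mm from time to time, so where the jar wedges (its centre 95 to 165 mm from here) is found only by feel.
- slot_end (a point): Middle of the narrow end of the slot (34 to 40 mm wide), at gauge y = -140 mm, on the board's upper face. Direction of sliding: from slot_mouth to slot_end.
- cheek: The fixed wall of the slot, on the side of the rail. Same origin and axes as the gauge.
- fence: The other wall of the slot with its metal bracket and two black clamp screws; the wall is clamped 0 to 6 mm inwards, tightly, at an unknown setting that does not show in this pose. Same origin and axes as the gauge.
- rider (a joint): How far the rider has slid from its start at the narrow end along its rail toward the wide end (gauge +y), in m, 0 to 0.13. It slides stiffly (about 1.5 N) and stays where it is left. Pushing the jar back with over 5 N may knock it loose.
- rider_grip (a point): Centre of the grippable part of the rider's grey upright handle, 90 mm above the worktop: the handle is 18 mm along the rail (gauge y), 22 mm across it; its top is 106 mm above the worktop. It stands 78 mm to the gauge's -x side of the slot's middle line and moves with the rider.
- rider_tip (a point): Middle of the face of the rider's finger that meets the jar: a steel bar 8 mm thick (gauge y), 10 mm high, reaching from the handle over the fixed wall to 10 mm past the slot's middle line, 57 to 67 mm above the worktop; this point is on its +y face on the middle line. It touches the jar when 24 mm from the jar's axis.
- salt: Bystander: salt shaker, 44 mm across, 90 mm tall, origin at the centre of its underside.
- mug: Bystander: white mug 86x120x101 mm with handle, origin at the centre of its underside.
- spoon: Bystander: teaspoon 130x27x11 mm, origin at the centre of its underside.
Not all that is in view belongs to the job. What is shaped like the part that bears jar_mid but red or yellow is not meant.

How it is judged:
On the way:
1. the jar stands wedged in the slot, pressing on both walls with at least 2 N, while the rider is still at its start (within 10 mm) (contact force between jar and cheek above 2 N and contact force between jar and fence above 2 N and angle between jar_mid's own z axis and vertical below 0.1 rad and value of joint rider below 0.01 m), for 0.2 s.
At the end, for the whole second after the job is handed in: The jar stands upright (within 0.1 rad) on the board, wedged so that it still presses on both walls (at least 0.5 N on each), and the rider's finger is at it (finger face within 28 mm of the jar's axis, so at most 4 mm of gap); all at rest (contact force between jar and cheek above 0.5 N and contact force between jar and fence above 0.5 N and angle between jar_mid's own z axis and vertical below 0.1 rad and z of jar_mid in the frame of gauge below 0.054 m and horizontal distance between rider_tip and jar_mid below 0.028 m and linear speed of jar below 0.01 m/s and velocity of joint rider between -0.005 and 0.005 m/s); the robot touches nothing.
It fails at once if the jar is jammed: more than 40 N on a wall (contact force between jar and cheek above 40 N or contact force between jar and fence above 40 N).
It fails at once if the rider is pressed on the jar with more than 12 N (contact force between jar and rider above 12 N).
It fails at once if the jar is tipped by more than 0.4 rad (angle between jar_mid's own z axis and vertical above 0.4 rad).
It fails at once if a bystander (salt shaker, mug, teaspoon) is moved by more than 20 mm (distance of any of salt, mug, spoon from where it was at the start of the episode above 0.02 m).
It also fails if it takes over 64 s, if anything falls off the work surface, if the arm or the gripper's body presses on something with over 40 N, if the wrist force passes 120 N, or if a joint passes its speed limit or range.

## Working session

There is one attempt and no reset: what is moved stays moved. The work goes in short steps, Python scripts to look and compute and a tool call to move; the robot and the scene stay as the last step left them, time stands still between calls to the robot, and variables do not carry over. Pictures are saved under pics/ and viewed, and the job is handed in when it is done.

Besides the shell and the picture viewer there is one more tool, called after "Call:" as name(argument=value, ...) on one line, values as JSON. arm_command: Moves the arm, as the interface text tells. Its arguments: {"type":"object","properties":{"grip":{"type":"array"},"delta_pos":{"type":"array"},"rotation":{"type":"array"},"newtons":{"type":"number"}},"required":["grip","delta_pos","rotation"]}

```bash
mkdir -p pics
python3 - <<'E'
from station import *
import cv2, numpy as np
s=observe(); print({k:np.round(v,3) for k,v in s.items()})
for n in ("side","top"):
    im=get_image(n); cv2.imwrite(f"pics/{n}0.png",im)
    ci=camera_info(n); print(n,ci["fov_y"],ci["cx"],ci["cy"],ci["D"],np.round(ci["extrinsics"],3).tolist())
    for l in ("jar_mid","gauge","rider","rider_grip","rider_tip","cheek","fence","salt","mug","spoon","slot_mouth"):
        try: print(l,[(np.round(d["position"]).tolist(),round(d["confidence"],2)) for d in boxes_of(n,l)][:4])
        except Exception as e: print(l,e)
print(observe()["t"])
E
```

```text
{'t': np.float64(0.0), 'qpos': array([ 1.102,  0.309,  1.635,  0.   ,  1.2  , -0.07 ]), 'dq': array([ 0.   , -0.002,  0.   ,  0.001, -0.001,  0.002]), 'tau': array([-1.0000e-03, -4.1526e+01, -2.7666e+01, -0.0000e+00,  1.0000e-02,
       -0.0000e+00]), 'position': array([0.242, 0.575, 0.23 ]), 'eef_rot': array([-0.   ,  0.198,  0.98 , -0.001]), 'wrist_force': array([ 0.068, -0.541, -0.33 ]), 'wrist_torque': array([-0.006,  0.045, -0.002]), 'finger_gap': np.float64(0.086)}
side 45.92402517898789 255.97128646977023 194.21572919455807 [0.04608603 0.         0.         0.         0.        ] [[-0.965, 0.098, -0.244, 0.195], [-0.263, -0.409, 0.874, 1.136], [-0.014, 0.907, 0.421, 0.647], [0.0, 0.0, 0.0, 1.0]]
jar_mid [([291.0, 232.0], 0.77), ([277.0, 268.0], 0.68), ([240.0, 251.0], 0.55)]
gauge [([259.0, 210.0], 0.73)]
rider [([280.0, 182.0], 0.82)]
rider_grip [([284.0, 182.0], 0.7)]
rider_tip [([254.0, 212.0], 0.72), ([276.0, 180.0], 0.63)]
cheek [([261.0, 204.0], 0.74)]
fence [([240.0, 201.0], 0.58)]
salt [([180.0, 261.0], 0.98)]
mug [([246.0, 166.0], 0.58)]
spoon []
slot_mouth [([255.0, 210.0], 0.94)]
top 50.6367433853584 255.28976252530873 191.63589268964802 [0.00827147 0.         0.         0.         0.        ] [[-0.008, 0.993, -0.116, 0.398], [-1.0, -0.011, -0.026, -0.024], [-0.027, 0.115, 0.993, 1.192], [0.0, 0.0, 0.0, 1.0]]
jar_mid [([224.0, 242.0], 0.68), ([163.0, 244.0], 0.56), ([180.0, 209.0], 0.53)]
gauge [([276.0, 190.0], 0.56)]
rider [([328.0, 207.0], 0.61)]
rider_grip [([327.0, 210.0], 0.58)]
rider_tip [([328.0, 205.0], 0.6), ([364.0, 153.0], 0.52)]
cheek [([287.0, 197.0], 0.64)]
fence [([286.0, 172.0], 0.55)]
salt [([154.0, 163.0], 0.76)]
mug [([364.0, 152.0], 0.75)]
spoon [([197.0, 254.0], 0.68)]
slot_mouth [([279.0, 194.0], 0.74), ([327.0, 208.0], 0.54)]
1.2
```

View pics/side0.png

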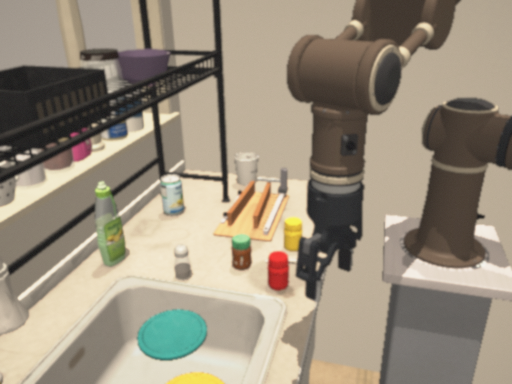

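View pics/top0.png

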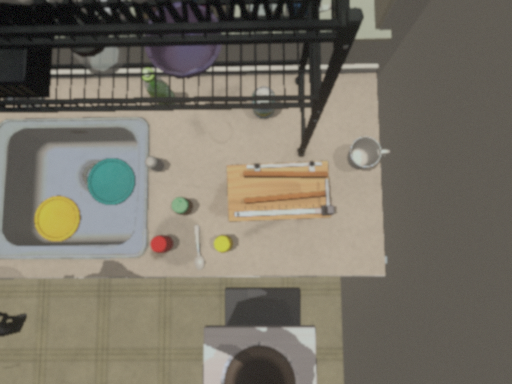

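Run:
```python
import cv2
a=cv2.imread("pics/top0.png")[120:280,130:390]; cv2.imwrite("pics/top0c.png",cv2.resize(a,None,fx=3,fy=3,interpolation=cv2.INTER_CUBIC))
a=cv2.imread("pics/side0.png")[120:300,160:340]; cv2.imwrite("pics/side0c.png",cv2.resize(a,None,fx=3.3,fy=3.3,interpolation=cv2.INTER_CUBIC))
```

```text
(no output)
```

View pics/top0c.png

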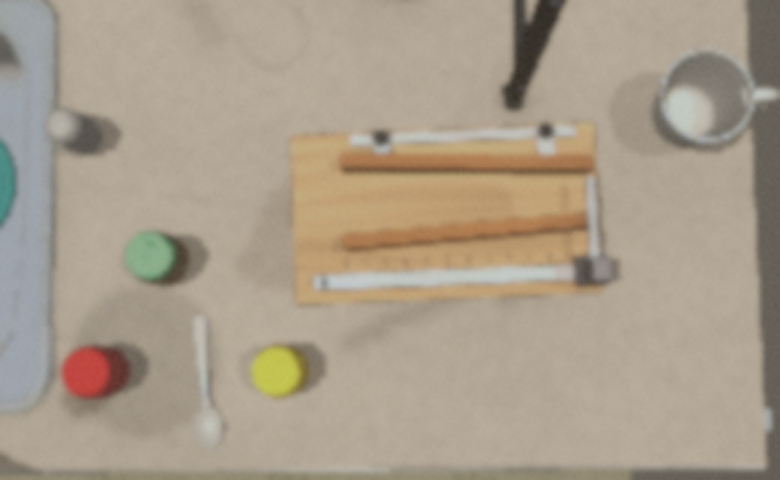

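View pics/side0c.png

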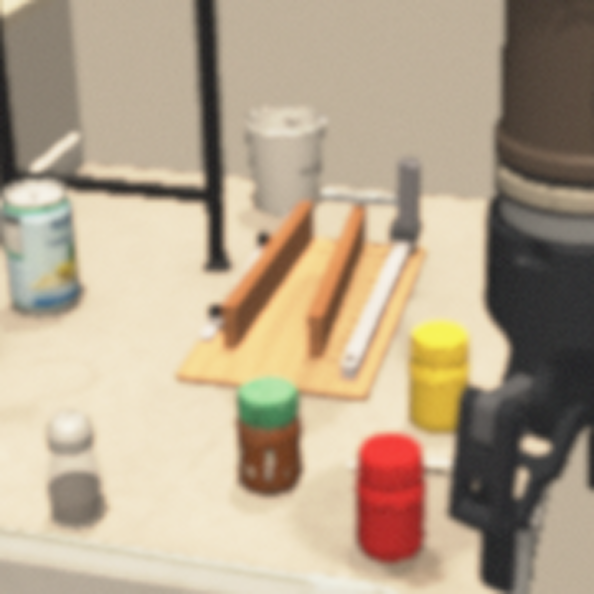

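```bash
cat > h.py <<'E'
import numpy as np, cv2
from station import *
def cam(n):
    c=camera_info(n); f=192/np.tan(np.radians(c["fov_y"])/2)
    return np.array([[f,0,c["cx"]],[0,f,c["cy"]],[0,0,1]]),np.array(c["D"],float),np.array(c["extrinsics"])
def proj(n,P,c=None):
    K,D,E=c or cam(n); P=np.atleast_2d(P); q=(P-E[:3,3])@E[:3,:3]; q=q*[1,-1,-1]
    return cv2.projectPoints(q.reshape(-1,1,3),np.zeros(3),np.zeros(3),K,D)[0].reshape(-1,2)
def ray(n,uv,z,c=None):
    K,D,E=c or cam(n); u=cv2.undistortPoints(np.array(uv,float).reshape(-1,1,2),K,D).reshape(-1,2)
    d=np.c_[u[:,0],-u[:,1],-np.ones(len(u))]@E[:3,:3].T; o=E[:3,3]
    return o+d*((z-o[2])/d[:,2])[:,None]
E
python3 - <<'E'
from h import *
T=lambda p:[( (x+.5)/3-.5+130,(y+.5)/3-.5+120) for x,y in p]
S=lambda p:[( x/3.3+160,y/3.3+120) for x,y in p]
print("board top",ray("top",T([(291,136),(594,125),(603,292),(296,303)]),.008).round(4).tolist())
print("board side: nearL, nearR",ray("side",S([(180,378),(366,396),(427,255)]),.008).round(4).tolist())
print("jar top", ray("top",T([(151,256)]),.08).round(4), "red",ray("top",T([(89,372)]),.08).round(4),"yel",ray("top",T([(278,371)]),.08).round(4))
print("jar side captop centre", ray("side",S([(268,390)]),.08).round(4))
print("salt top",ray("top",T([(64,126)]),.09).round(4),"mug",ray("top",T([(705,100)]),.1).round(4))
print("cheek wallends top z=.052 (left end corners up/low; right)",ray("top",T([(343,235),(343,249),(586,214),(586,227)]),.052).round(4).tolist())
print("fence",ray("top",T([(341,154),(341,171),(593,154),(593,171)]),.052).round(4).tolist())
print("handle top",ray("top",T([(600,270)]),.106).round(4))
print("post",ray("top",T([(512,100)]),0).round(4))
E
```

```text
board top [[0.6168, 0.0905, 0.008], [0.6238, -0.208, 0.008], [0.4597, -0.2119, 0.008], [0.4518, 0.0856, 0.008]]
board side: nearL, nearR [[0.6082, 0.0966, 0.008], [0.447, 0.0878, 0.008], [0.4522, -0.1938, 0.008]]
jar top [[0.4931 0.2127 0.08  ]] red [[0.3876 0.268  0.08  ]] yel [[0.3871 0.0953 0.08  ]]
jar side captop centre [[0.4916 0.2149 0.08  ]]
salt top [[0.6137 0.2931 0.09  ]] mug [[ 0.628  -0.2944  0.1   ]]
cheek wallends top z=.052 (left end corners up/low; right) [[0.5134, 0.0372, 0.052], [0.5002, 0.0372, 0.052], [0.5308, -0.1913, 0.052], [0.5185, -0.1909, 0.052]]
fence [[0.5907, 0.0387, 0.052], [0.5744, 0.0388, 0.052], [0.5877, -0.1994, 0.052], [0.5715, -0.1989, 0.052]]
handle top [[ 0.4742 -0.1943  0.106 ]]
post [[ 0.6517 -0.1288  0.    ]]
```

```bash
cat >> h.py <<'E'
from scipy.spatial.transform import Rotation as Ro
YAW=0.0252; G0=np.array([0.549,-0.061,0.])
def g2w(p): c,s=np.cos(YAW),np.sin(YAW); return G0+np.array([c*p[0]-s*p[1],s*p[0]+c*p[1],p[2]])
def w2g(p): c,s=np.cos(YAW),np.sin(YAW); d=np.array(p)-G0; return np.array([c*d[0]+s*d[1],-s*d[0]+c*d[1],d[2]])
def Rt(yaw=None): # tool down, y along gauge y
    a=YAW if yaw is None else yaw
    y=np.array([-np.sin(a),np.cos(a),0]); z=np.array([0,0,-1.]); return Ro.from_matrix(np.c_[np.cross(y,z),y,z])
def plan(p,R=None):
    s=observe(); q=s["eef_rot"]; R0=Ro.from_quat([q[1],q[2],q[3],q[0]]); R=R or Rt()
    print("t",round(float(s["t"]),2),"pos",np.round(s["position"],4),"g",np.round(w2g(s["position"]),4),"F",np.round(s["wrist_force"],2),"gap",round(float(s["finger_gap"]),4))
    print("delta",np.round(R0.inv().apply(np.array(p)-s["position"])/.05,3),"rot",np.round((R0.inv()*R).as_rotvec()/np.radians(5),3))
E
python3 - <<'E'
from h import *
plan([.492,.2135,.23]); print("yaw+180 alternative not needed")
E
```

```text
t 1.2 pos [0.2427 0.576  0.2313] g [-0.2901  0.6445  0.2313] F [-0.3  -0.31 -0.58] gap 0.0858
delta [-7.41  -4.745  0.025] rot [ 0.    -0.    -4.858]
yaw+180 alternative not needed
```

Call:
arm_command(grip=[-1,-1,-1,-1,-1,-1,-1,-1,-1,-1,-1,-1,-1,-1,-1,-1], delta_pos=[[-0.3,-0.2,0],[-0.9,-0.6,0],[-1.5,-1.0,0],[-2.1,-1.35,0],[-2.7,-1.7,0],[-3.3,-2.1,0],[-3.9,-2.5,0],[-4.5,-2.9,0],[-5.1,-3.3,0],[-5.7,-3.65,0],[-6.3,-4.0,0],[-6.8,-4.35,0],[-7.2,-4.6,0],[-7.41,-4.745,0.02],[-7.41,-4.745,0.02],[-7.41,-4.745,0.02]], rotation=[[0,0,-0.2],[0,0,-0.6],[0,0,-1.0],[0,0,-1.4],[0,0,-1.8],[0,0,-2.2],[0,0,-2.6],[0,0,-3.0],[0,0,-3.4],[0,0,-3.8],[0,0,-4.1],[0,0,-4.4],[0,0,-4.7],[0,0,-4.86],[0,0,-4.86],[0,0,-4.86]])

```text
t: 2.8
position: [0.4918, 0.2136, 0.2302]
eef_rot: [-0.0, -0.012, 1.0, 0.0]
wrist_force: [-0.2, -0.6, -0.3]
finger_gap: 0.0852
```

Run:
```python
from h import *
c=cam("wrist"); im=get_image("wrist"); cv2.imwrite("pics/w1.png",im)
plan([.492,.2135,.15])
print([(np.round(d["position"]).tolist(),round(d["confidence"],2)) for d in boxes_of("wrist","jar_mid")])
print("proj jar top/base",proj("wrist",[[.492,.2135,.08],[.492,.2135,0]],c).round(1))
for n in ("side","top"): cv2.imwrite(f"pics/{n}1.png",get_image(n))
```

```text
t 2.85 pos [0.4916 0.2139 0.2303] g [-0.0504  0.2763  0.2303] F [ 0.14  0.63 -0.45] gap 0.0852
delta [-0.008 -0.009  1.605] rot [ 0.005 -0.004 -0.001]
[([258.0, 171.0], 0.97), ([316.0, 73.0], 0.93), ([149.0, 67.0], 0.84)]
proj jar top/base [[256.5 174.8]
 [256.5 160.6]]
```

View pics/w1.png

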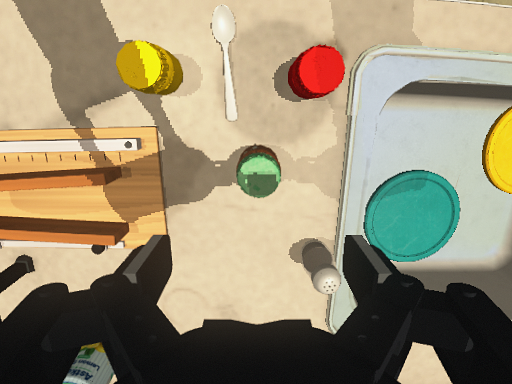

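Call:
arm_command(grip=[-1,-1,-1,-1,-1,-1,-1,-1,-1,-1,-1], delta_pos=[[-0.02,0.03,0.3],[-0.02,0.03,0.8],[-0.02,0.03,1.3],[-0.02,0.03,1.9],[-0.02,0.03,2.5],[-0.02,0.03,3.0],[-0.02,0.03,3.5],[-0.02,0.03,3.9],[-0.02,0.03,4.1],[-0.02,0.03,4.2],[-0.02,0.03,4.2]], rotation=[[0,0,0],[0,0,0],[0,0,0],[0,0,0],[0,0,0],[0,0,0],[0,0,0],[0,0,0],[0,0,0],[0,0,0],[0,0,0]])

```text
t: 4.1
position: [0.4926, 0.2151, 0.0197]
eef_rot: [-0.0, -0.013, 1.0, -0.0]
wrist_force: [0.1, -0.3, 1.2]
finger_gap: 0.0854
```

Call:
arm_command(grip=[-0.5,-0.2,0,0.1,0.1,0.1,0.1,0.1,0.1,0.1], delta_pos=[[0,0,0],[0,0,0],[0,0,0],[0,0,0],[0,0,0],[0,0,0],[0,0,0],[0,0,0],[0,0,0],[0,0,0]], rotation=[[0,0,0],[0,0,0],[0,0,0],[0,0,0],[0,0,0],[0,0,0],[0,0,0],[0,0,0],[0,0,0],[0,0,0]], newtons=30)

```text
t: 5.1
position: [0.494, 0.2154, 0.0215]
eef_rot: [0.001, -0.013, 1.0, 0.0]
wrist_force: [-1.4, -0.8, 6.4]
finger_gap: 0.0474
```

Run:
```python
from h import *
plan([.492,.2135,.08])
cv2.imwrite("pics/s2.png",cv2.resize(get_image("side")[160:310,160:340],None,fx=3.3,fy=3.3,interpolation=cv2.INTER_CUBIC))
```

```text
t 5.1 pos [0.494  0.2154 0.0215] g [-0.048   0.2777  0.0215] F [-1.4  -0.79  6.45] gap 0.0474
delta [ 0.039 -0.036 -1.17 ] rot [0.009 0.023 0.   ]
```

View pics/s2.png

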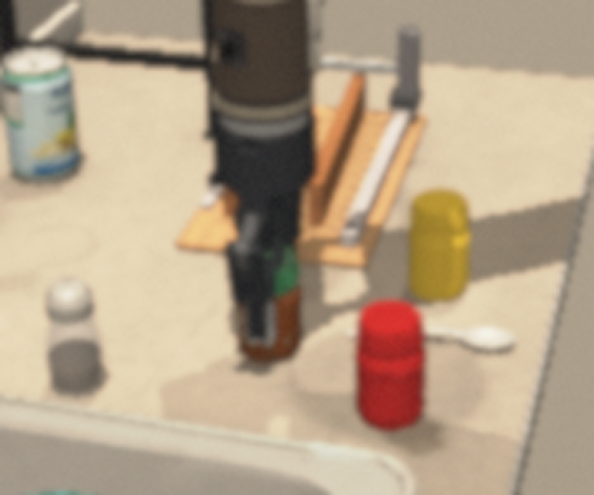

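Run:
```python
from h import *
p=g2w([-.002,.115,.09]); print(p)
# relative to commanded pose (approx)
print(Rt().inv().apply(p-np.array([.493,.2154,.0202]))/.05)
```

```text
[0.54410294 0.05391309 0.09      ]
[-0.94035354 -3.25446586 -1.396     ]
```

Call:
arm_command(grip=[0.1,0.1,0.1,0.1,0.1,0.1,0.1,0.1,0.1,0.1,0.1,0.1,0.1,0.1,0.1,0.1,0.1,0.1], delta_pos=[[0,0,-0.2],[0,0,-0.5],[0,0,-0.8],[0,0,-1.1],[0,0,-1.3],[-0.1,-0.2,-1.4],[-0.2,-0.5,-1.4],[-0.3,-0.8,-1.4],[-0.4,-1.2,-1.4],[-0.5,-1.6,-1.4],[-0.6,-2.0,-1.4],[-0.7,-2.4,-1.4],[-0.8,-2.8,-1.4],[-0.9,-3.0,-1.4],[-0.94,-3.2,-1.4],[-0.94,-3.25,-1.4],[-0.94,-3.25,-1.4],[-0.94,-3.25,-1.4]], rotation=[[0,0,0],[0,0,0],[0,0,0],[0,0,0],[0,0,0],[0,0,0],[0,0,0],[0,0,0],[0,0,0],[0,0,0],[0,0,0],[0,0,0],[0,0,0],[0,0,0],[0,0,0],[0,0,0],[0,0,0],[0,0,0]])

```text
t: 6.95
position: [0.5437, 0.0542, 0.0901]
eef_rot: [-0.0, -0.013, 1.0, 0.0]
wrist_force: [-0.4, 0.2, -1.5]
finger_gap: 0.0474
```

Run:
```python
from h import *
c=cam("wrist"); im=get_image("wrist"); plan([.492,.2135,.08])
P={}
# wall inner top edges for s=0 (z .052)
for nm,pts in {"cheek":[(-.032,.1),(-.020,-.14)],"fence0":[(.032,.1),(.020,-.14)],"fence6":[(.026,.1),(.014,-.14)]}.items():
    w=[g2w([a[0],a[1],.052]) for a in pts]
    ww=np.array([w[0]+(w[1]-w[0])*k/20 for k in range(21)])
    for q in proj("wrist",ww,c): cv2.circle(im,(int(round(q[0])),int(round(q[1]))),0,{"cheek":(255,0,0),"fence0":(0,255,0),"fence6":(0,0,255)}[nm],-1)
for a in [(-.095,.15),(.073,.15),(.073,-.15),(-.095,-.15)]:
    q=proj("wrist",g2w([*a,.008]),c)[0]; print(q.round(1))
    cv2.circle(im,(int(q[0]),int(q[1])),3,(255,0,255),1)
cv2.imwrite("pics/w3.png",cv2.resize(im,None,fx=1.5,fy=1.5,interpolation=cv2.INTER_CUBIC))
cv2.imwrite("pics/s3.png",cv2.resize(get_image("side")[120:300,160:340],None,fx=3.3,fy=3.3,interpolation=cv2.INTER_CUBIC))
```

```text
t 7.0 pos [0.5437 0.0543 0.0902] g [-0.0024  0.1154  0.0902] F [-0.37  0.23 -1.5 ] gap 0.0473
delta [0.951 3.209 0.204] rot [ 0.003 -0.005  0.01 ]
[304.2  72.9]
[295.7 275.3]
[-23.9 269.7]
[-72.2  83.5]
```

View pics/w3.png

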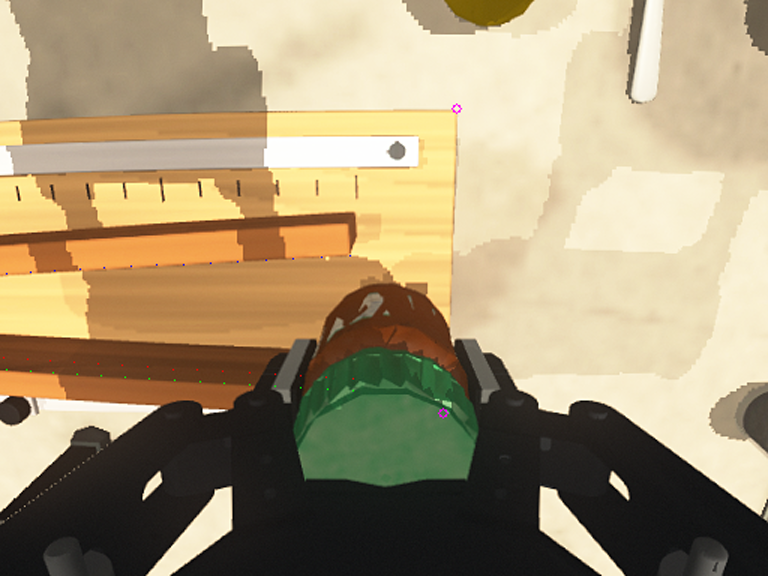

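View pics/s3.png

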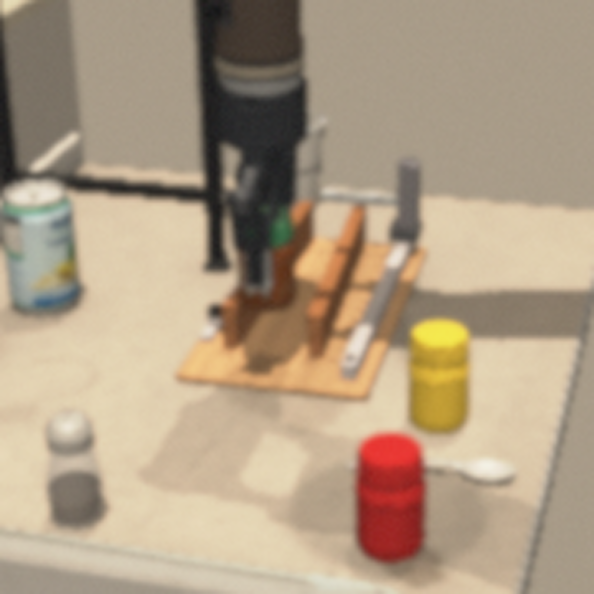

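Call:
arm_command(grip=[0.1,0.1,0.1,0.1,0.1,0.1,0.1,0.1], delta_pos=[[0,0,0.2],[0,0,0.5],[0,0,0.8],[0,0,1.0],[0,0,1.1],[0,0,1.16],[0,0,1.2],[0,0,1.2]], rotation=[[0,0,0],[0,0,0],[0,0,0],[0,0,0],[0,0,0],[0,0,0],[0,0,0],[0,0,0]])

```text
t: 7.85
position: [0.5443, 0.0537, 0.0303]
eef_rot: [0.0, -0.013, 1.0, -0.0]
wrist_force: [0.1, -0.4, -0.7]
finger_gap: 0.0474
```

Run:
```python
from h import *
im=cv2.imread("pics/w3.png")[200:450,0:420]; cv2.imwrite("pics/w3c.png",cv2.resize(im,None,fx=1.8,fy=1.8,interpolation=cv2.INTER_CUBIC))
```

```text
(no output)
```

View pics/w3c.png

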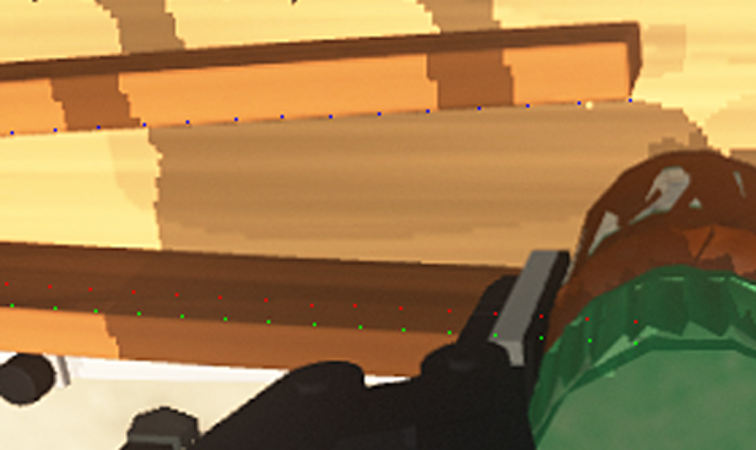

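Call:
arm_command(grip=[0.1,0.1,0.1,0.1], delta_pos=[[0,0,0.02],[0,0,0.03],[0,0,0.04],[0,0,0.04]], rotation=[[0,0,0],[0,0,0],[0,0,0],[0,0,0]])

```text
t: 8.25
position: [0.5447, 0.0537, 0.0295]
eef_rot: [0.0, -0.013, 1.0, -0.0]
wrist_force: [-1.6, -0.2, 4.9]
finger_gap: 0.0473
```

Call:
arm_command(grip=[0,-0.1,-0.2,-0.3,-0.3,-0.3], delta_pos=[[0,0,-0.01],[0,0,-0.01],[0,0,-0.02],[0,0,-0.02],[0,0,-0.02],[0,0,-0.02]], rotation=[[0,0,0],[0,0,0],[0,0,0],[0,0,0],[0,0,0],[0,0,0]], newtons=60)

```text
t: 8.85
position: [0.5439, 0.0537, 0.029]
eef_rot: [-0.0, -0.013, 1.0, 0.0]
wrist_force: [0.3, 0.7, -0.4]
finger_gap: 0.0552
```

Run:
```python
from h import *
c=cam("wrist"); im=get_image("wrist"); plan(g2w([0,.03,.029]))
cv2.imwrite("pics/w4.png",cv2.resize(im,None,fx=1.5,fy=1.5,interpolation=cv2.INTER_CUBIC))
cv2.imwrite("pics/s4.png",cv2.resize(get_image("side")[120:300,160:340],None,fx=3.3,fy=3.3,interpolation=cv2.INTER_CUBIC))
```

```text
t 8.9 pos [0.5439 0.0537 0.029 ] g [-0.0022  0.1148  0.029 ] F [ 0.38 -0.92 -0.37] gap 0.0556
delta [-0.044 -1.696  0.   ] rot [ 0.    -0.004  0.002]
```

View pics/w4.png

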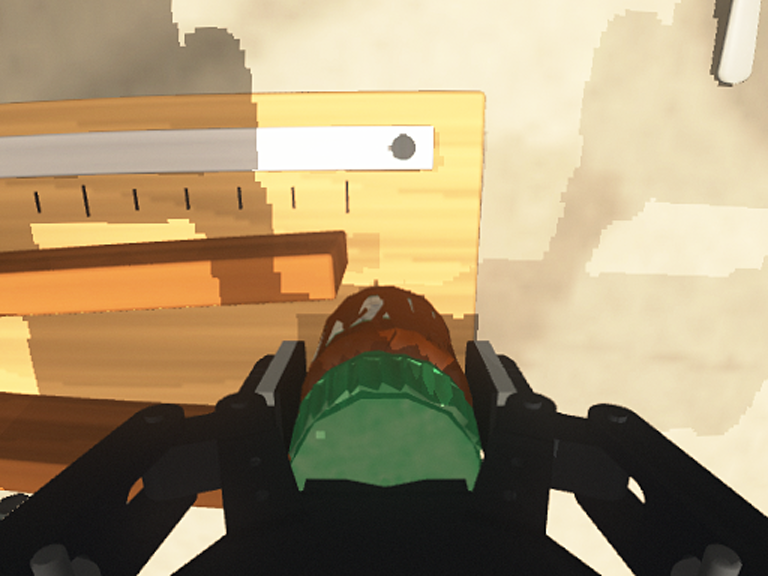

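View pics/s4.png

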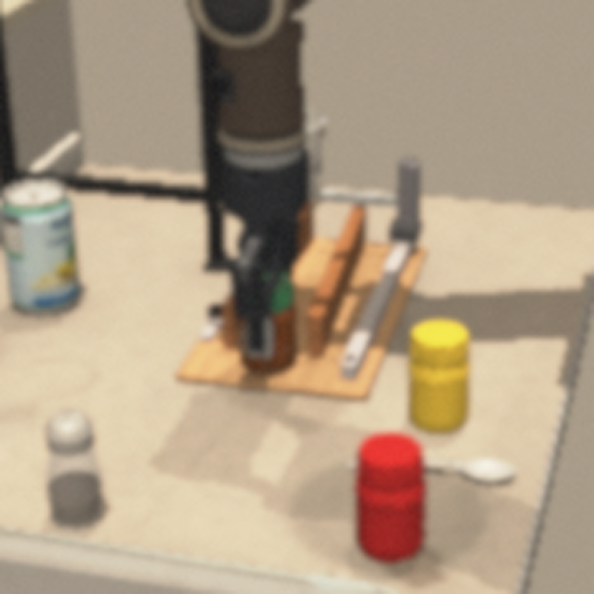

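Run:
```python
from h import *
c=cam("wrist"); print(w2g(ray("wrist",[(250,189.5)],.009,c)[0])+[.024,0,0], w2g(ray("wrist",[(222,202)],.052,c)[0]))
print(proj("wrist",[g2w([0+.023*np.cos(a),.115+.023*np.sin(a),.088]) for a in (np.pi,np.pi/2,-np.pi/2)],c)*1.5)
```

```text
[-5.93830435e-05  1.10890984e-01  9.00000000e-03] [-0.0309062   0.09962404  0.052     ]
[[386.18836069 390.62720691]
 [484.04558712 476.84932852]
 [288.01391458 476.90061047]]
```

Call:
arm_command(grip=[-0.3,-0.3,-0.3,-0.3,-0.3,-0.3,-0.3,-0.3,-0.3,-0.3,-0.3,-0.3,-0.3,-0.3,-0.3,-0.3,-0.3,-0.3,-0.3], delta_pos=[[-0.02,-0.05,0],[-0.03,-0.12,0],[-0.04,-0.22,0],[-0.04,-0.32,0],[-0.04,-0.44,0],[-0.04,-0.56,0],[-0.04,-0.68,0],[-0.04,-0.8,0],[-0.04,-0.92,0],[-0.04,-1.04,0],[-0.04,-1.16,0],[-0.04,-1.28,0],[-0.04,-1.4,0],[-0.04,-1.52,0],[-0.04,-1.64,0],[-0.04,-1.74,0],[-0.04,-1.82,0],[-0.04,-1.88,0],[-0.04,-1.9,0]], rotation=[[0,0,0],[0,0,0],[0,0,0],[0,0,0],[0,0,0],[0,0,0],[0,0,0],[0,0,0],[0,0,0],[0,0,0],[0,0,0],[0,0,0],[0,0,0],[0,0,0],[0,0,0],[0,0,0],[0,0,0],[0,0,0],[0,0,0]])

```text
t: 10.85
position: [0.5485, -0.0415, 0.0293]
eef_rot: [0.0, -0.012, 1.0, -0.0]
wrist_force: [0.3, 1.9, -0.1]
finger_gap: 0.0556
```

Run:
```python
from h import *
im=get_image("wrist"); plan(g2w([0,-.02,.029]))
cv2.imwrite("pics/w5.png",cv2.resize(im,None,fx=1.5,fy=1.5,interpolation=cv2.INTER_CUBIC))
```

```text
t 10.9 pos [ 0.5485 -0.0415  0.0293] g [-0.      0.0195  0.0293] F [ 0.5   0.61 -0.1 ] gap 0.0556
delta [-0.    -0.79   0.005] rot [-0.002  0.    -0.   ]
```

View pics/w5.png

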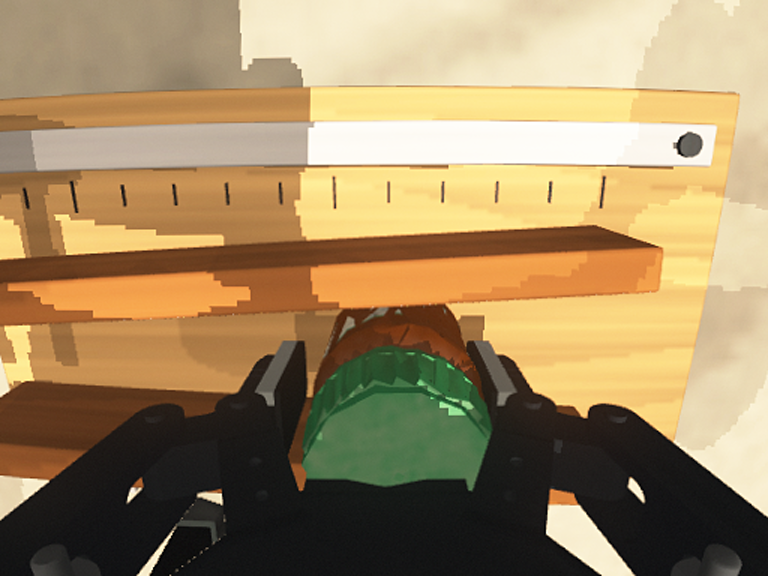

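Call:
arm_command(grip=[-0.3,-0.3,-0.3,-0.3,-0.3,-0.3,-0.3], delta_pos=[[0,-0.05,0],[0,-0.1,0],[0,-0.16,0],[0,-0.22,0],[0,-0.28,0],[0,-0.32,0],[0,-0.34,0]], rotation=[[0,0,0],[0,0,0],[0,0,0],[0,0,0],[0,0,0],[0,0,0],[0,0,0]])

```text
t: 11.6
position: [0.5489, -0.0585, 0.0293]
eef_rot: [-0.0, -0.013, 1.0, -0.0]
wrist_force: [-1.0, 1.9, 0.4]
finger_gap: 0.0554
```

Call:
arm_command(grip=[-0.3,-0.3,-0.3,-0.3,-0.3,-0.3], delta_pos=[[0,-0.02,0],[0,-0.04,0],[0,-0.06,0],[0,-0.08,0],[0,-0.1,0],[0,-0.12,0]], rotation=[[0,0,0],[0,0,0],[0,0,0],[0,0,0],[0,0,0],[0,0,0]])

```text
t: 12.2
position: [0.5491, -0.0642, 0.0293]
eef_rot: [-0.0, -0.013, 1.0, -0.0]
wrist_force: [-0.4, 1.7, 0.8]
finger_gap: 0.0557
```

Call:
arm_command(grip=[-0.3,-0.3,-0.3,-0.3], delta_pos=[[0,-0.02,0],[0,-0.04,0],[0,-0.06,0],[0,-0.08,0]], rotation=[[0,0,0],[0,0,0],[0,0,0],[0,0,0]])

```text
t: 12.6
position: [0.5492, -0.0683, 0.0293]
eef_rot: [0.0, -0.013, 1.0, -0.0]
wrist_force: [0.0, 1.2, 0.5]
finger_gap: 0.0557
```

Call:
arm_command(grip=[-0.3,-0.3,-0.3,-0.3,-0.3,-0.3], delta_pos=[[0,-0.02,0],[0,-0.04,0],[0,-0.06,0],[0,-0.08,0],[0,-0.1,0],[0,-0.12,0]], rotation=[[0,0,0],[0,0,0],[0,0,0],[0,0,0],[0,0,0],[0,0,0]])

```text
t: 13.2
position: [0.5493, -0.0743, 0.0293]
eef_rot: [-0.0, -0.013, 1.0, 0.0]
wrist_force: [0.6, 1.3, 1.1]
finger_gap: 0.0558
```

Call:
arm_command(grip=[-0.3,-0.3,-0.3,-0.3], delta_pos=[[0,-0.02,0],[0,-0.04,0],[0,-0.06,0],[0,-0.08,0]], rotation=[[0,0,0],[0,0,0],[0,0,0],[0,0,0]])

```text
t: 13.6
position: [0.5494, -0.0783, 0.0293]
eef_rot: [-0.0, -0.013, 1.0, -0.0]
wrist_force: [0.0, 0.6, 0.4]
finger_gap: 0.0555
```

Call:
arm_command(grip=[-0.3,-0.3,-0.3,-0.3], delta_pos=[[0,-0.02,0],[0,-0.04,0],[0,-0.06,0],[0,-0.08,0]], rotation=[[0,0,0],[0,0,0],[0,0,0],[0,0,0]])

```text
t: 14.0
position: [0.5495, -0.0823, 0.0293]
eef_rot: [-0.0, -0.013, 1.0, -0.0]
wrist_force: [-0.3, 1.7, 1.5]
finger_gap: 0.0553
```

Call:
arm_command(grip=[-0.3,-0.3,-0.3,-0.3], delta_pos=[[0,-0.02,0],[0,-0.04,0],[0,-0.06,0],[0,-0.08,0]], rotation=[[0,0,0],[0,0,0],[0,0,0],[0,0,0]])

```text
t: 14.4
position: [0.5496, -0.0863, 0.0293]
eef_rot: [-0.0, -0.013, 1.0, -0.0]
wrist_force: [-0.3, 1.4, 1.4]
finger_gap: 0.0558
```

Call:
arm_command(grip=[-0.3,-0.3,-0.3,-0.3], delta_pos=[[0,-0.02,0],[0,-0.04,0],[0,-0.06,0],[0,-0.08,0]], rotation=[[0,0,0],[0,0,0],[0,0,0],[0,0,0]])

```text
t: 14.8
position: [0.5498, -0.0903, 0.0293]
eef_rot: [0.0, -0.013, 1.0, -0.0]
wrist_force: [-0.1, 1.8, 1.2]
finger_gap: 0.0557
```

Call:
arm_command(grip=[-0.3,-0.3,-0.3,-0.3], delta_pos=[[0,-0.02,0],[0,-0.04,0],[0,-0.06,0],[0,-0.08,0]], rotation=[[0,0,0],[0,0,0],[0,0,0],[0,0,0]])

```text
t: 15.2
position: [0.5498, -0.0943, 0.0293]
eef_rot: [0.0, -0.013, 1.0, -0.0]
wrist_force: [0.3, 1.2, 1.2]
finger_gap: 0.0553
```

Call:
arm_command(grip=[-0.3,-0.3,-0.3,-0.3], delta_pos=[[0,-0.02,0],[0,-0.04,0],[0,-0.06,0],[0,-0.08,0]], rotation=[[0,0,0],[0,0,0],[0,0,0],[0,0,0]])

```text
t: 15.6
position: [0.5499, -0.0983, 0.0292]
eef_rot: [-0.0, -0.013, 1.0, -0.0]
wrist_force: [-0.1, 2.2, 0.1]
finger_gap: 0.0555
```

Call:
arm_command(grip=[-0.3,-0.3,-0.3], delta_pos=[[0,-0.02,0],[0,-0.04,0],[0,-0.06,0]], rotation=[[0,0,0],[0,0,0],[0,0,0]])

```text
t: 15.9
position: [0.55, -0.1013, 0.0293]
eef_rot: [0.0, -0.013, 1.0, -0.0]
wrist_force: [-0.2, 1.9, 0.8]
finger_gap: 0.0557
```

Call:
arm_command(grip=[-0.3,-0.3,-0.3], delta_pos=[[0,-0.02,0],[0,-0.04,0],[0,-0.06,0]], rotation=[[0,0,0],[0,0,0],[0,0,0]])

```text
t: 16.2
position: [0.5501, -0.1043, 0.0293]
eef_rot: [0.0, -0.013, 1.0, -0.0]
wrist_force: [0.0, 1.2, 1.0]
finger_gap: 0.0556
```

Run:
```python
from h import *
im=get_image("wrist"); plan(g2w([0,-.04,.029]))
cv2.imwrite("pics/w6.png",cv2.resize(im,None,fx=1.5,fy=1.5,interpolation=cv2.INTER_CUBIC))
```

```text
t 16.25 pos [ 0.5501 -0.1044  0.0293] g [ 0.     -0.0434  0.0293] F [0.2  0.98 1.34] gap 0.0558
delta [0.001 0.068 0.006] rot [-0.001  0.001  0.001]
```

View pics/w6.png

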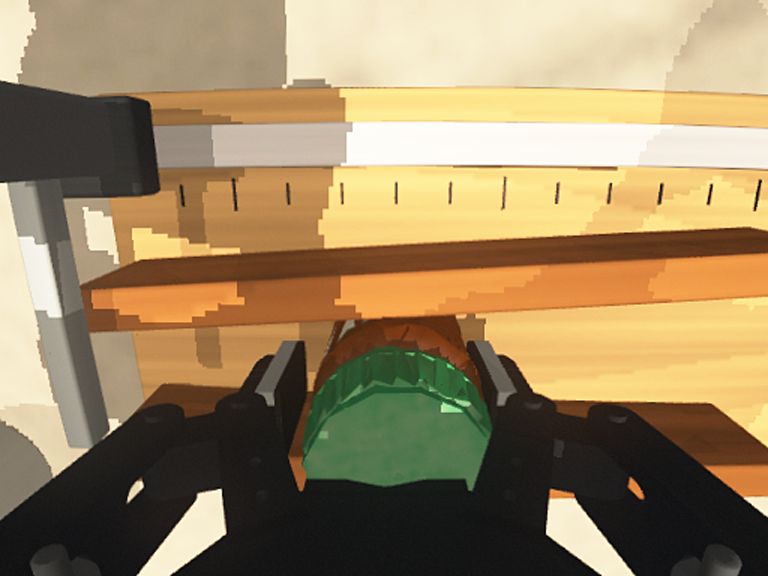

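Call:
arm_command(grip=[-0.3,-0.3,-0.3,-0.3], delta_pos=[[0,-0.02,0],[0,-0.04,0],[0,-0.06,0],[0,-0.08,0]], rotation=[[0,0,0],[0,0,0],[0,0,0],[0,0,0]])

```text
t: 16.65
position: [0.5503, -0.1083, 0.0293]
eef_rot: [0.0, -0.013, 1.0, 0.0]
wrist_force: [1.2, 1.8, 0.3]
finger_gap: 0.0559
```

Call:
arm_command(grip=[-0.3,-0.3,-0.3,-0.3], delta_pos=[[0,-0.02,0],[0,-0.04,0],[0,-0.06,0],[0,-0.06,0]], rotation=[[0,0,0],[0,0,0],[0,0,0],[0,0,0]])

```text
t: 17.05
position: [0.5504, -0.1114, 0.0293]
eef_rot: [0.0, -0.013, 1.0, -0.0]
wrist_force: [1.1, 1.6, -0.4]
finger_gap: 0.0555
```

Run:
```python
from h import *
im=get_image("wrist"); plan(g2w([0,-.04,.029]))
cv2.imwrite("pics/w7.png",cv2.resize(im,None,fx=1.5,fy=1.5,interpolation=cv2.INTER_CUBIC))
cv2.imwrite("pics/s7.png",cv2.resize(get_image("side")[120:260,200:340],None,fx=4,fy=4,interpolation=cv2.INTER_CUBIC))
```

```text
t 17.1 pos [ 0.5504 -0.1114  0.0293] g [ 0.0001 -0.0504  0.0293] F [0.21 1.05 0.65] gap 0.0553
delta [0.003 0.207 0.006] rot [-0.003  0.004  0.002]
```

View pics/w7.png

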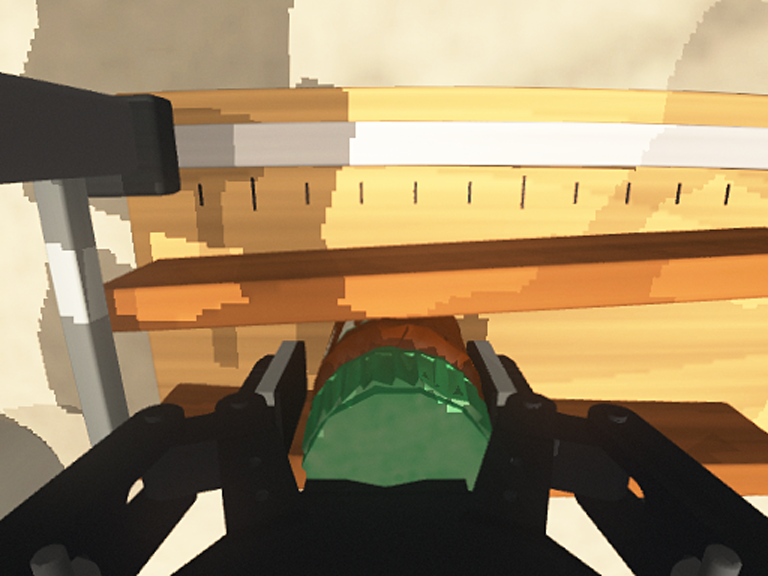

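View pics/s7.png

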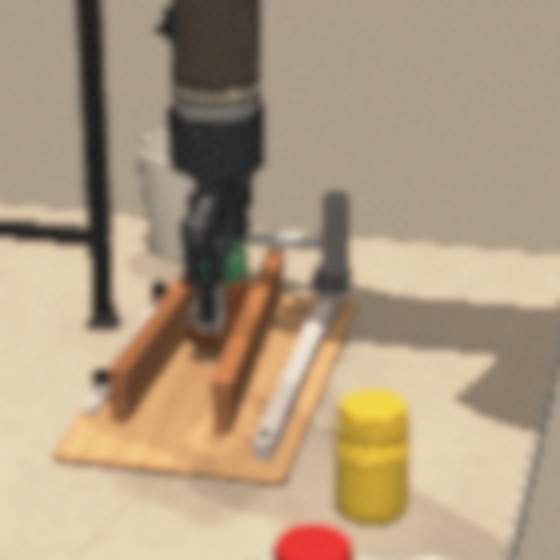

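Run:
```python
from h import *
c=cam("wrist")
for p in [(127,420),(110,325),(85,190)]: print(w2g(ray("wrist",[(p[0]/1.5,p[1]/1.5)],.067,c)[0]).round(4))
# knuckle at hypothesised heights
for z in (.06,.07,.08,.09): print(z,w2g(ray("wrist",[(155/1.5,410/1.5)],z,c)[0]).round(4))
```

```text
[ 0.0018 -0.1241  0.067 ]
[-0.0273 -0.1235  0.067 ]
[-0.0627 -0.1239  0.067 ]
0.06 [ 0.0028 -0.1195  0.06  ]
0.07 [-0.0036 -0.1133  0.07  ]
0.08 [-0.0101 -0.1072  0.08  ]
0.09 [-0.0165 -0.1011  0.09  ]
```

Call:
arm_command(grip=[-0.3,-0.3,-0.3,-0.3], delta_pos=[[0,-0.02,0],[0,-0.04,0],[0,-0.06,0],[0,-0.06,0]], rotation=[[0,0,0],[0,0,0],[0,0,0],[0,0,0]])

```text
t: 17.55
position: [0.5504, -0.1143, 0.0293]
eef_rot: [0.0, -0.013, 1.0, -0.0]
wrist_force: [1.1, 0.4, 0.2]
finger_gap: 0.0558
```

Call:
arm_command(grip=[-0.3,-0.3,-0.3], delta_pos=[[0,-0.02,0],[0,-0.04,0],[0,-0.04,0]], rotation=[[0,0,0],[0,0,0],[0,0,0]])

```text
t: 17.85
position: [0.5505, -0.1163, 0.0293]
eef_rot: [0.0, -0.013, 1.0, -0.0]
wrist_force: [0.7, 2.6, 0.4]
finger_gap: 0.0554
```

Call:
arm_command(grip=[-0.3,-0.3,-0.3], delta_pos=[[0,-0.02,0],[0,-0.04,0],[0,-0.04,0]], rotation=[[0,0,0],[0,0,0],[0,0,0]])

```text
t: 18.15
position: [0.5505, -0.1183, 0.0293]
eef_rot: [0.0, -0.013, 1.0, -0.0]
wrist_force: [0.4, 2.0, -0.5]
finger_gap: 0.0557
```

d is about 153 mm now; keep feeling.

Call:
arm_command(grip=[-0.3,-0.3,-0.3], delta_pos=[[0,-0.02,0],[0,-0.04,0],[0,-0.04,0]], rotation=[[0,0,0],[0,0,0],[0,0,0]])

```text
t: 18.45
position: [0.5505, -0.1203, 0.0293]
eef_rot: [0.0, -0.013, 1.0, -0.0]
wrist_force: [1.3, 0.9, 0.7]
finger_gap: 0.0558
```

Call:
arm_command(grip=[-0.3,-0.3,-0.3], delta_pos=[[0,-0.02,0],[0,-0.04,0],[0,-0.04,0]], rotation=[[0,0,0],[0,0,0],[0,0,0]])

```text
t: 18.75
position: [0.5506, -0.1213, 0.0294]
eef_rot: [-0.0, -0.012, 1.0, 0.001]
wrist_force: [1.4, 5.5, 2.0]
finger_gap: 0.0554
```

Call:
arm_command(grip=[-0.3,-0.3,-0.3], delta_pos=[[0,-0.02,0],[0,-0.04,0],[0,-0.04,0]], rotation=[[0,0,0],[0,0,0],[0,0,0]])

```text
t: 19.05
position: [0.5505, -0.1218, 0.0294]
eef_rot: [-0.0, -0.012, 1.0, 0.002]
wrist_force: [1.1, 10.4, 5.0]
finger_gap: 0.0557
```

Run:
```python
from h import *
im=get_image("wrist"); plan(g2w([0,-.04,.029]))
cv2.imwrite("pics/w8.png",cv2.resize(im,None,fx=1.5,fy=1.5,interpolation=cv2.INTER_CUBIC))
```

```text
t 19.1 pos [ 0.5505 -0.1218  0.0294] g [-0.     -0.0608  0.0294] F [1.55 9.11 3.87] gap 0.0556
delta [0.    0.416 0.01 ] rot [ 0.046 -0.005 -0.018]
```

View pics/w8.png

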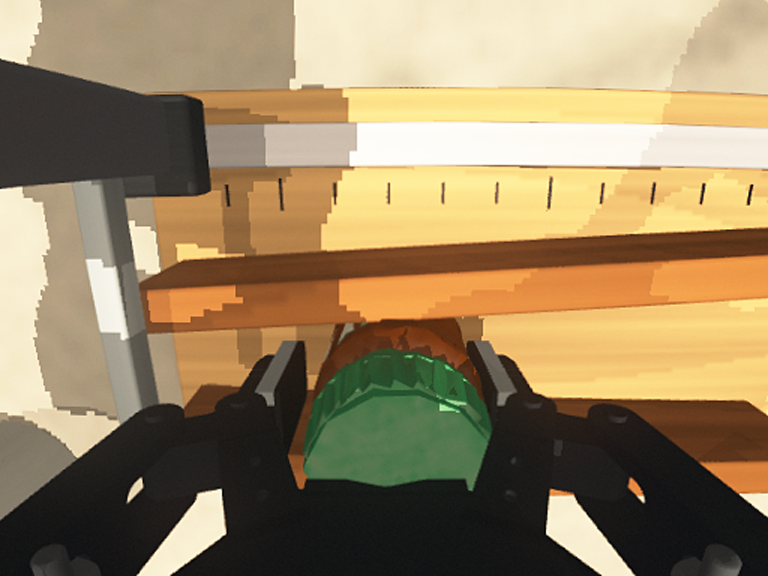

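Call:
arm_command(grip=[-0.3,-0.3,-0.3,-0.3,-0.3,-0.3], delta_pos=[[0,0,0],[0,0,0],[0,0,0],[0,0.0,0],[0,0.0,0],[0,0,0]], rotation=[[0,0,0],[0,0,0],[0,0,0],[0,0,0],[0,0,0],[0,0,0]])

```text
t: 19.7
position: [0.5506, -0.1218, 0.0294]
eef_rot: [-0.0, -0.012, 1.0, 0.002]
wrist_force: [1.6, 9.4, 4.1]
finger_gap: 0.0555
```

Call:
arm_command(grip=[-0.3,-0.35,-0.4,-0.45,-0.5,-0.55,-0.55], delta_pos=[[0,0.02,0],[0,0.05,0],[0,0.09,0],[0,0.11,0],[0,0.11,0],[0,0.11,0],[0,0.11,0]], rotation=[[0,0,0],[0,0,0],[0,0,0],[0,0,0],[0,0,0],[0,0,0],[0,0,0]])

```text
t: 20.4
position: [0.5504, -0.1189, 0.0293]
eef_rot: [-0.0, -0.013, 1.0, -0.0]
wrist_force: [-0.0, 0.7, -0.1]
finger_gap: 0.0658
```

Run:
```python
from h import *
im=get_image("wrist"); plan(g2w([0,-.055,.16]))
cv2.imwrite("pics/w9.png",cv2.resize(im,None,fx=1.5,fy=1.5,interpolation=cv2.INTER_CUBIC))
```

```text
t 20.45 pos [ 0.5504 -0.1189  0.0292] g [-0.0001 -0.0579  0.0292] F [-0.63 -0.4  -0.21] gap 0.0663
delta [-1.000e-03  5.700e-02 -2.616e+00] rot [-0.001 -0.001  0.001]
```

View pics/w9.png

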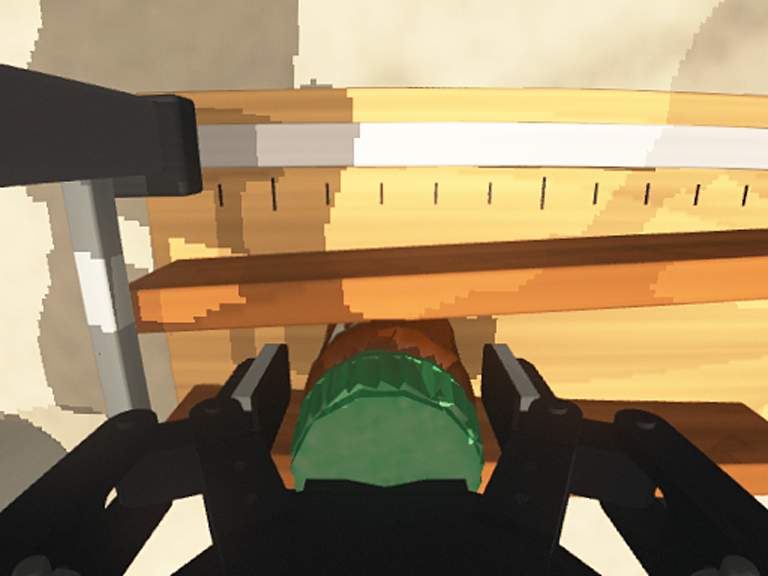

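Call:
arm_command(grip=[-0.55,-0.55,-0.55,-0.55,-0.55,-0.55,-0.55,-0.55,-0.55,-0.55,-0.8,-1,-1,-1,-1,-1,-1,-1,-1], delta_pos=[[0,0,-0.05],[0,0,-0.15],[0,0,-0.35],[0,0,-0.6],[0,0,-0.9],[0,0,-1.3],[0,0,-1.7],[0,0,-2.1],[0,0,-2.5],[0,0,-2.7],[0.1,-0.1,-2.8],[0.4,-0.4,-2.8],[0.7,-0.7,-2.8],[1.0,-1.0,-2.8],[1.3,-1.3,-2.8],[1.5,-1.45,-2.8],[1.56,-1.45,-2.8],[1.56,-1.45,-2.8],[1.56,-1.45,-2.8]], rotation=[[0,0,0],[0,0,0],[0,0,0],[0,0,0],[0,0,0],[0,0,0],[0,0,0],[0,0,0],[0,0,0],[0,0,0],[0,0,0],[0,0,0],[0,0,0],[0,0,0],[0,0,0],[0,0,0],[0,0,0],[0,0,0],[0,0,0]])

```text
t: 22.35
position: [0.4747, -0.1927, 0.1693]
eef_rot: [0.0, -0.013, 1.0, 0.0]
wrist_force: [-0.3, 0.5, 0.5]
finger_gap: 0.0853
```

Run:
```python
from h import *
c=cam("wrist"); im=get_image("wrist"); plan(g2w([-.078,-.130,.16]))
for y in (-.131,-.128):
  for q in proj("wrist",[g2w([-.078+a,y+b,.106]) for a,b in ((-.011,-.009),(-.011,.009),(.011,.009),(.011,-.009))],c): print(q.round(1)*1.5)
cv2.imwrite("pics/w10.png",cv2.resize(im,None,fx=1.5,fy=1.5,interpolation=cv2.INTER_CUBIC))
cv2.imwrite("pics/s10.png",cv2.resize(get_image("side")[120:260,200:340],None,fx=4,fy=4,interpolation=cv2.INTER_CUBIC))
cv2.imwrite("pics/t10.png",cv2.resize(get_image("top")[120:280,130:390],None,fx=3,fy=3,interpolation=cv2.INTER_CUBIC))
```

```text
t 22.4 pos [ 0.4748 -0.1927  0.1693] g [-0.0775 -0.1298  0.1693] F [-0.04 -0.6  -0.58] gap 0.0852
delta [ 0.01  -0.005  0.186] rot [0.001 0.005 0.009]
[364.2 280.2]
[400.8 280.2]
[400.35 322.05]
[364.8  322.05]
[370.35 280.2 ]
[406.95 280.2 ]
[406.35 322.05]
[370.65 322.05]
```

View pics/w10.png

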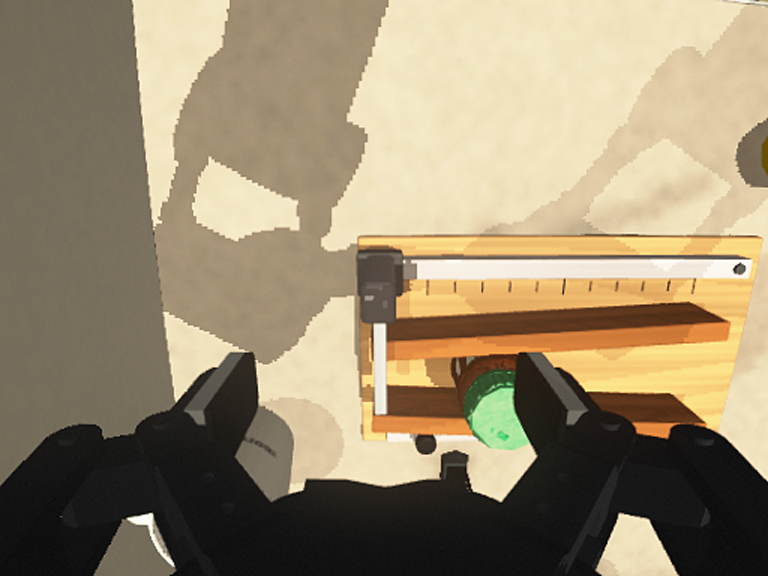

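View pics/s10.png

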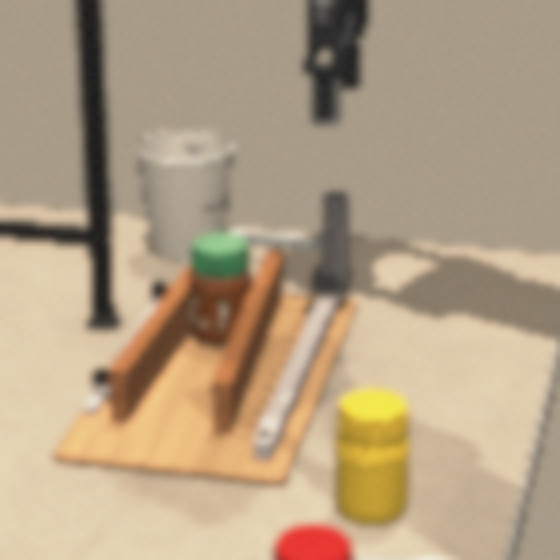

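View pics/t10.png

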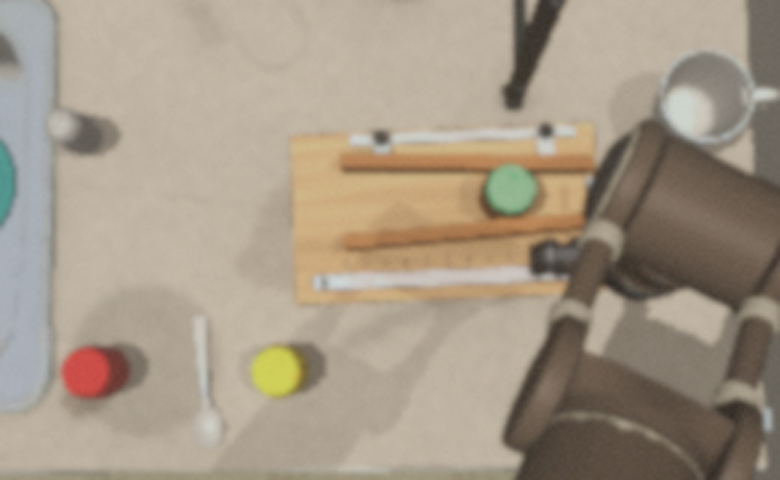

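Call:
arm_command(grip=[-1,-1,-1,-1,-1,-1,-1,-0.7,-0.4,-0.1,0.2,0.4,0.45,0.45,0.45], delta_pos=[[0.01,-0.04,0.2],[0.01,-0.04,0.6],[0.01,-0.04,1.1],[0.01,-0.04,1.5],[0.01,-0.04,1.8],[0.01,-0.04,1.96],[0.01,-0.04,1.96],[0.01,-0.04,1.96],[0.01,-0.04,1.96],[0.01,-0.04,1.96],[0.01,-0.04,1.96],[0.01,-0.04,1.96],[0.01,-0.04,1.96],[0.01,-0.04,1.96],[0.01,-0.04,1.96]], rotation=[[0,0,0],[0,0,0],[0,0,0],[0,0,0],[0,0,0],[0,0,0],[0,0,0],[0,0,0],[0,0,0],[0,0,0],[0,0,0],[0,0,0],[0,0,0],[0,0,0],[0,0,0]], newtons=30)

```text
t: 24.0
position: [0.4738, -0.1951, 0.0713]
eef_rot: [-0.0, -0.013, 1.0, 0.0]
wrist_force: [0.3, -0.4, 0.1]
finger_gap: 0.0237
```

Run:
```python
from h import *
c=cam("wrist"); im=get_image("wrist"); plan(g2w([-.078,-.10,.071]))
cv2.imwrite("pics/w11.png",cv2.resize(im,None,fx=1.5,fy=1.5,interpolation=cv2.INTER_CUBIC))
```

```text
t 24.05 pos [ 0.4738 -0.1951  0.0713] g [-0.0785 -0.1322  0.0713] F [ 0.06 -0.54  0.34] gap 0.0235
delta [-0.011  0.644  0.005] rot [ 0.    -0.     0.001]
```

View pics/w11.png

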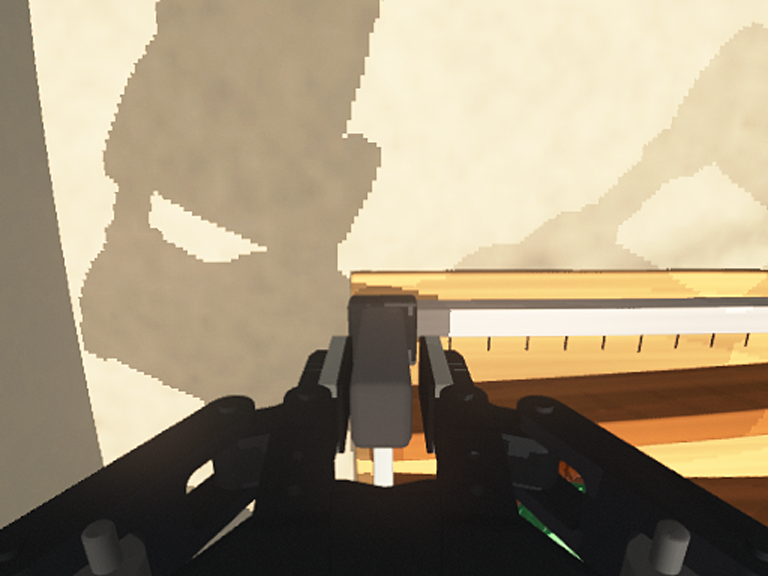

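Call:
arm_command(grip=[0.45,0.45,0.45,0.45,0.45,0.45,0.45,0.45,0.45,0.45,0.45,0.45,0.45], delta_pos=[[-0.01,0.03,0],[-0.01,0.06,0],[-0.01,0.1,0],[-0.01,0.16,0],[-0.01,0.23,0],[-0.01,0.3,0],[-0.01,0.38,0],[-0.01,0.46,0],[-0.01,0.54,0],[-0.01,0.61,0],[-0.01,0.66,0],[-0.01,0.7,0],[-0.01,0.7,0]], rotation=[[0,0,0],[0,0,0],[0,0,0],[0,0,0],[0,0,0],[0,0,0],[0,0,0],[0,0,0],[0,0,0],[0,0,0],[0,0,0],[0,0,0],[0,0,0]])

```text
t: 25.35
position: [0.4736, -0.1597, 0.0713]
eef_rot: [0.0, -0.013, 1.0, 0.0]
wrist_force: [0.8, 0.2, 1.2]
finger_gap: 0.0236
```

Run:
```python
from h import *
c=cam("wrist"); im=get_image("wrist"); plan(g2w([-.078,-.0863,.071]))
cv2.imwrite("pics/w12.png",cv2.resize(im,None,fx=1.5,fy=1.5,interpolation=cv2.INTER_CUBIC))
cv2.imwrite("pics/s12.png",cv2.resize(get_image("side")[120:260,200:340],None,fx=4,fy=4,interpolation=cv2.INTER_CUBIC))
cv2.imwrite("pics/t12.png",cv2.resize(get_image("top")[150:240,220:350],None,fx=6,fy=6,interpolation=cv2.INTER_CUBIC))
```

```text
t 25.4 pos [ 0.4738 -0.1598  0.0713] g [-0.0777 -0.0969  0.0713] F [-0.14 -0.18 -0.4 ] gap 0.0234
delta [0.006 0.211 0.007] rot [ 0.006  0.008 -0.002]
```

View pics/w12.png

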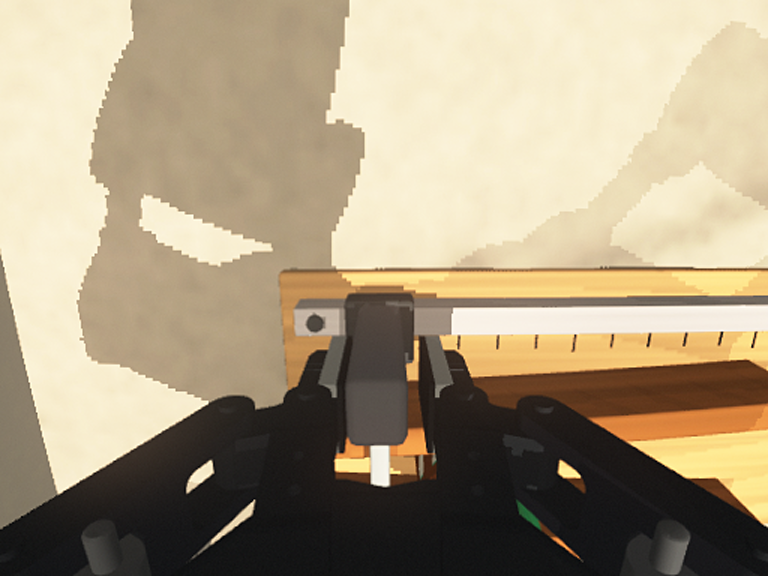

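View pics/t12.png

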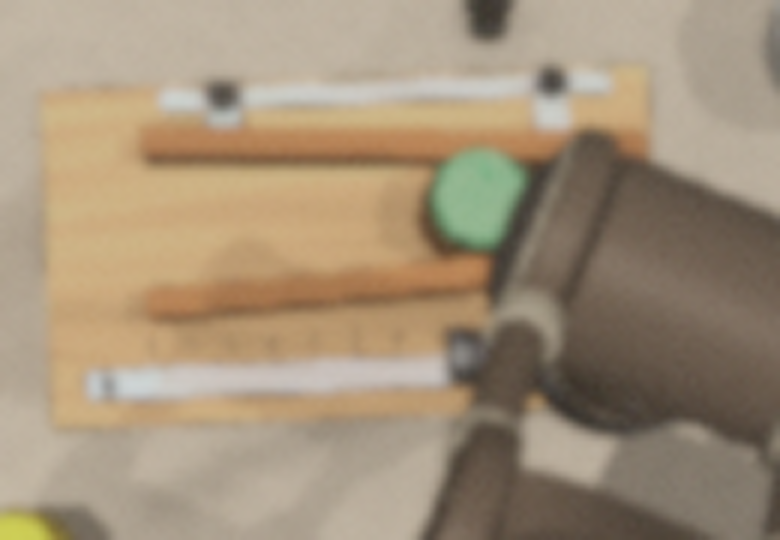

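View pics/s12.png

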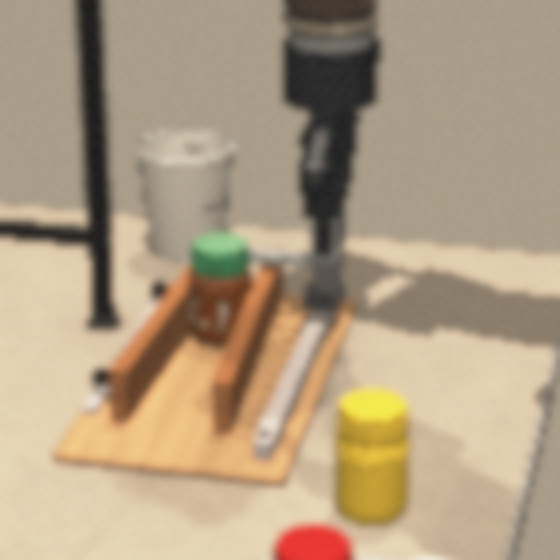

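Call:
arm_command(grip=[0.45,0.45,0.45,0.45,0.45,0.45,0.45], delta_pos=[[0,0.02,0],[0,0.04,0],[0,0.06,0],[0,0.08,0],[0,0.1,0],[0,0.12,0],[0,0.12,0]], rotation=[[0,0,0],[0,0,0],[0,0,0],[0,0,0],[0,0,0],[0,0,0],[0,0,0]])

```text
t: 26.2
position: [0.4736, -0.154, 0.0714]
eef_rot: [0.0, -0.013, 1.0, -0.0]
wrist_force: [0.7, -1.3, 0.2]
finger_gap: 0.0231
```

Call:
arm_command(grip=[0.45,0.45,0.45], delta_pos=[[0,0.01,0],[0,0.02,0],[0,0.02,0]], rotation=[[0,0,0],[0,0,0],[0,0,0]])

```text
t: 26.5
position: [0.4735, -0.1531, 0.0714]
eef_rot: [0.0, -0.013, 1.0, -0.0]
wrist_force: [0.5, -0.4, 0.3]
finger_gap: 0.0231
```

Run:
```python
from h import *
c=cam("wrist"); im=get_image("wrist"); plan(g2w([-.078,-.0863,.071]))
cv2.imwrite("pics/w13.png",cv2.resize(im[280:340,200:310],None,fx=6,fy=6,interpolation=cv2.INTER_CUBIC))
```

```text
t 26.55 pos [ 0.4734 -0.1531  0.0713] g [-0.0779 -0.0902  0.0713] F [ 0.34 -0.79 -0.61] gap 0.0233
delta [0.003 0.078 0.007] rot [-0.     0.003  0.001]
```

View pics/w13.png

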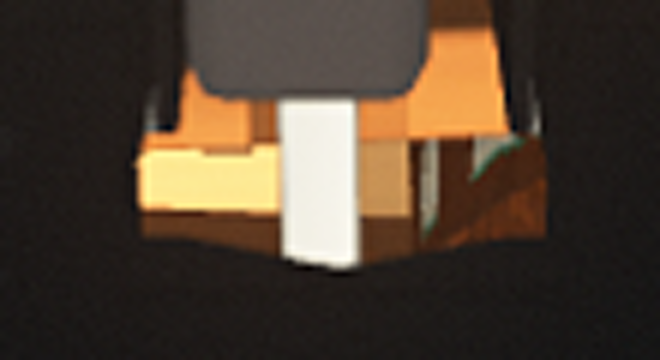

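Call:
arm_command(grip=[0.45,0.45,0.45,0.45,0.45], delta_pos=[[0,0.01,0],[0,0.02,0],[0,0.03,0],[0,0.04,0],[0,0.04,0]], rotation=[[0,0,0],[0,0,0],[0,0,0],[0,0,0],[0,0,0]])

```text
t: 27.05
position: [0.4732, -0.1511, 0.0713]
eef_rot: [-0.0, -0.013, 1.0, 0.0]
wrist_force: [1.7, -1.2, 0.8]
finger_gap: 0.0237
```

Call:
arm_command(grip=[0.45,0.45,0.45], delta_pos=[[0,0.01,0],[0,0.01,0],[0,0.01,0]], rotation=[[0,0,0],[0,0,0],[0,0,0]])

```text
t: 27.35
position: [0.4731, -0.1506, 0.0712]
eef_rot: [-0.0, -0.013, 1.0, 0.0]
wrist_force: [0.7, -1.4, -0.2]
finger_gap: 0.0236
```

Run:
```python
from h import *
c=cam("wrist"); im=get_image("wrist"); plan(g2w([-.078,-.0863,.071]))
cv2.imwrite("pics/w14.png",cv2.resize(im[280:340,200:310],None,fx=6,fy=6,interpolation=cv2.INTER_CUBIC))
```

```text
t 27.4 pos [ 0.4731 -0.1506  0.0712] g [-0.0781 -0.0876  0.0712] F [ 1.22 -1.61  0.83] gap 0.0238
delta [-0.003  0.027  0.005] rot [ 0.001 -0.003  0.001]
```

View pics/w14.png

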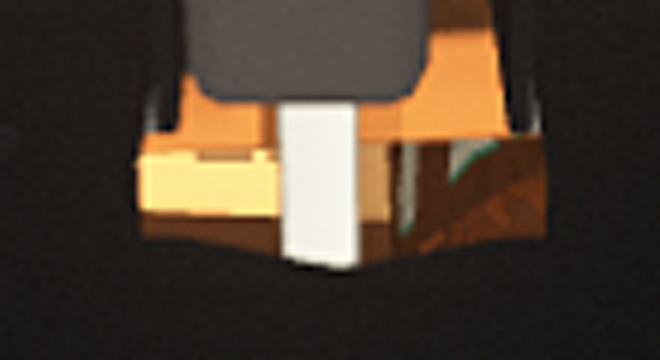

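Call:
arm_command(grip=[0.45,0.45,0.45,0.45], delta_pos=[[0,0.01,0],[0,0.02,0],[0,0.02,0],[0,0.02,0]], rotation=[[0,0,0],[0,0,0],[0,0,0],[0,0,0]])

```text
t: 27.8
position: [0.4731, -0.1496, 0.0712]
eef_rot: [-0.0, -0.013, 1.0, 0.0]
wrist_force: [0.9, -0.5, 1.4]
finger_gap: 0.0234
```

Call:
arm_command(grip=[0.45,0.45,0.45], delta_pos=[[0,0.01,0],[0,0.01,0],[0,0.01,0]], rotation=[[0,0,0],[0,0,0],[0,0,0]])

```text
t: 28.1
position: [0.473, -0.1491, 0.0712]
eef_rot: [-0.0, -0.013, 1.0, 0.0]
wrist_force: [0.6, -0.9, -0.1]
finger_gap: 0.0237
```

Run:
```python
from h import *
c=cam("wrist"); im=get_image("wrist"); plan(g2w([-.078,-.0863,.071]))
cv2.imwrite("pics/w15.png",cv2.resize(im[280:340,200:310],None,fx=6,fy=6,interpolation=cv2.INTER_CUBIC))
```

```text
t 28.15 pos [ 0.4731 -0.1491  0.0713] g [-0.0781 -0.0861  0.0713] F [-0.2  -1.33  0.53] gap 0.0237
delta [-0.002 -0.003  0.005] rot [ 0.002 -0.002  0.001]
```

View pics/w15.png

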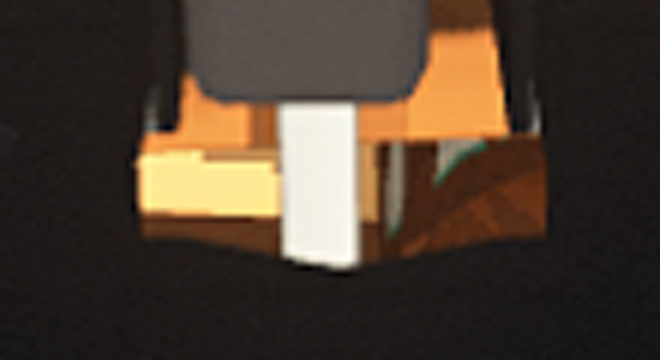

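Call:
arm_command(grip=[0.45,0.45,0.45], delta_pos=[[0,0.01,0],[0,0.01,0],[0,0.01,0]], rotation=[[0,0,0],[0,0,0],[0,0,0]])

```text
t: 28.45
position: [0.4731, -0.1486, 0.0712]
eef_rot: [-0.0, -0.013, 1.0, 0.0]
wrist_force: [-0.7, -0.9, 0.9]
finger_gap: 0.0229
```

Call:
arm_command(grip=[0.45,0.45,0.45], delta_pos=[[0,0.01,0],[0,0.01,0],[0,0.01,0]], rotation=[[0,0,0],[0,0,0],[0,0,0]])

```text
t: 28.75
position: [0.473, -0.1481, 0.0712]
eef_rot: [-0.0, -0.013, 1.0, 0.0]
wrist_force: [0.4, -0.8, 0.3]
finger_gap: 0.0237
```

Call:
arm_command(grip=[0.45,0.45,0.45], delta_pos=[[0,0.006,0],[0,0.006,0],[0,0.006,0]], rotation=[[0,0,0],[0,0,0],[0,0,0]])

```text
t: 29.05
position: [0.4731, -0.1478, 0.0713]
eef_rot: [-0.0, -0.013, 1.0, 0.0]
wrist_force: [-0.3, -0.8, -0.3]
finger_gap: 0.0234
```

Run:
```python
from h import *
c=cam("wrist"); im=get_image("wrist"); plan(g2w([-.078,-.0863,.071]))
cv2.imwrite("pics/w16.png",cv2.resize(im[280:340,200:310],None,fx=6,fy=6,interpolation=cv2.INTER_CUBIC))
```

```text
t 29.1 pos [ 0.4731 -0.1478  0.0712] g [-0.0781 -0.0849  0.0712] F [-0.32 -1.01  0.87] gap 0.0237
delta [-0.002 -0.029  0.005] rot [ 0.001 -0.002  0.002]
```

View pics/w16.png

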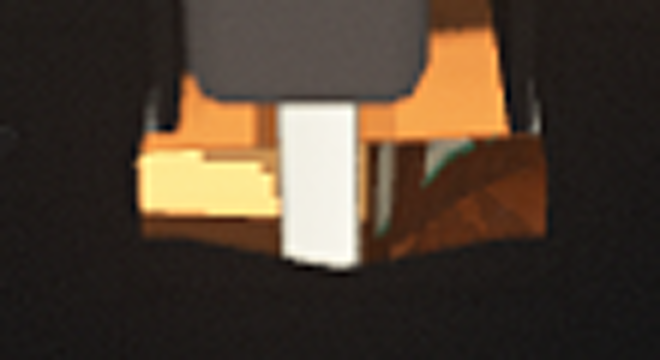

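Call:
arm_command(grip=[0.45,0.45,0.45], delta_pos=[[0,0.008,0],[0,0.008,0],[0,0.008,0]], rotation=[[0,0,0],[0,0,0],[0,0,0]])

```text
t: 29.4
position: [0.473, -0.1474, 0.0712]
eef_rot: [-0.0, -0.013, 1.0, 0.0]
wrist_force: [-0.6, -1.8, 0.6]
finger_gap: 0.0234
```

Call:
arm_command(grip=[0.45,0.45,0.45], delta_pos=[[0,0.006,0],[0,0.006,0],[0,0.006,0]], rotation=[[0,0,0],[0,0,0],[0,0,0]])

```text
t: 29.7
position: [0.473, -0.1471, 0.0712]
eef_rot: [-0.0, -0.013, 1.0, 0.0]
wrist_force: [-1.9, -1.6, 0.6]
finger_gap: 0.0237
```

Call:
arm_command(grip=[0.45,0.45,0.45], delta_pos=[[0,0.006,0],[0,0.006,0],[0,0.006,0]], rotation=[[0,0,0],[0,0,0],[0,0,0]])

```text
t: 30.0
position: [0.4731, -0.1468, 0.0713]
eef_rot: [-0.0, -0.013, 1.0, 0.0]
wrist_force: [0.0, -1.6, 1.2]
finger_gap: 0.0234
```

Run:
```python
from h import *
c=cam("wrist"); im=get_image("wrist"); plan(g2w([-.078,-.0863,.071]))
cv2.imwrite("pics/w17.png",cv2.resize(im[280:340,200:310],None,fx=6,fy=6,interpolation=cv2.INTER_CUBIC))
```

```text
t 30.05 pos [ 0.473  -0.1468  0.0712] g [-0.0781 -0.0838  0.0712] F [-0.   -1.73  0.63] gap 0.0235
delta [-0.002 -0.049  0.005] rot [ 0.001 -0.003  0.001]
```

View pics/w17.png

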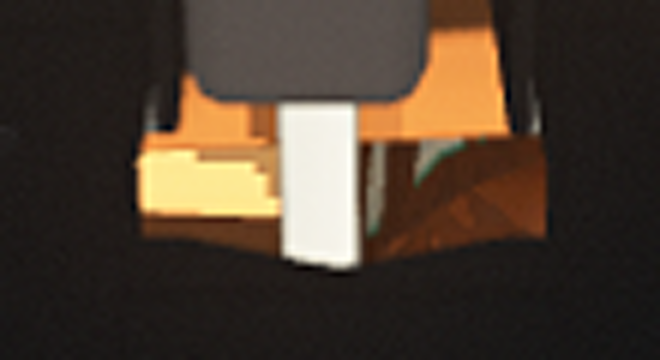

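Call:
arm_command(grip=[0.45,0.45,0.45], delta_pos=[[0,0.006,0],[0,0.006,0],[0,0.006,0]], rotation=[[0,0,0],[0,0,0],[0,0,0]])

```text
t: 30.35
position: [0.473, -0.1465, 0.0712]
eef_rot: [-0.0, -0.013, 1.0, 0.0]
wrist_force: [-0.8, -2.1, -0.5]
finger_gap: 0.0236
```

Call:
arm_command(grip=[0.45,0.45,0.45], delta_pos=[[0,0.005,0],[0,0.005,0],[0,0.005,0]], rotation=[[0,0,0],[0,0,0],[0,0,0]])

```text
t: 30.65
position: [0.4731, -0.1462, 0.0712]
eef_rot: [-0.0, -0.013, 1.0, 0.0]
wrist_force: [-0.4, -1.4, 0.3]
finger_gap: 0.0235
```

Run:
```python
from h import *
c=cam("wrist"); im=get_image("wrist"); plan(g2w([-.078,-.0863,.071]))
cv2.imwrite("pics/w18.png",cv2.resize(im[280:340,200:310],None,fx=6,fy=6,interpolation=cv2.INTER_CUBIC))
```

```text
t 30.7 pos [ 0.473  -0.1462  0.0712] g [-0.0781 -0.0833  0.0712] F [-1.37 -1.26  1.38] gap 0.0239
delta [-0.002 -0.06   0.005] rot [ 0.001 -0.002  0.001]
```

View pics/w18.png

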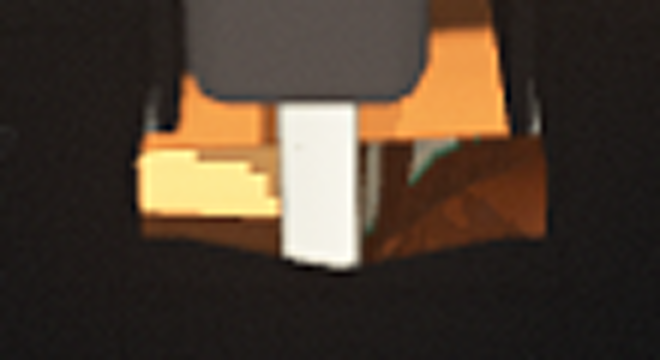

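Call:
arm_command(grip=[0.45,0.45,0.45], delta_pos=[[0,0.006,0],[0,0.006,0],[0,0.006,0]], rotation=[[0,0,0],[0,0,0],[0,0,0]])

```text
t: 31.0
position: [0.473, -0.146, 0.0712]
eef_rot: [-0.0, -0.013, 1.0, -0.0]
wrist_force: [-1.3, -2.4, 0.9]
finger_gap: 0.0232
```

Call:
arm_command(grip=[0.45,0.45,0.45], delta_pos=[[0,0.005,0],[0,0.005,0],[0,0.005,0]], rotation=[[0,0,0],[0,0,0],[0,0,0]])

```text
t: 31.3
position: [0.473, -0.1459, 0.0712]
eef_rot: [-0.0, -0.013, 1.0, -0.0]
wrist_force: [-2.2, -3.4, -1.3]
finger_gap: 0.0233
```

Run:
```python
from h import *
c=cam("wrist"); im=get_image("wrist"); plan(g2w([-.078,-.0863,.071]))
cv2.imwrite("pics/w19.png",cv2.resize(im[280:340,200:310],None,fx=6,fy=6,interpolation=cv2.INTER_CUBIC))
```

```text
t 31.35 pos [ 0.4731 -0.146   0.0712] g [-0.0781 -0.083   0.0712] F [-2.75 -3.01  0.02] gap 0.0235
delta [-0.001 -0.065  0.005] rot [-0.004 -0.001  0.003]
```

View pics/w19.png

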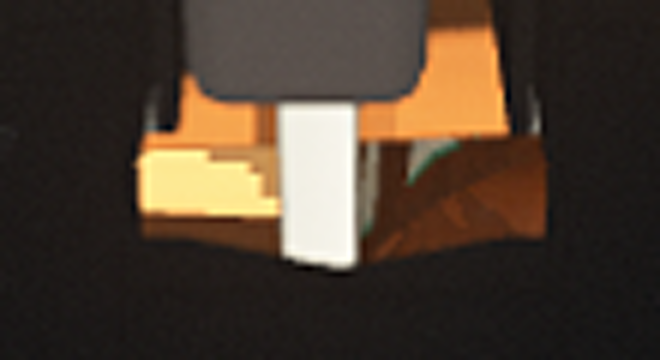

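Call:
arm_command(grip=[0.45,0.45,0.4,0.2,0,-0.3,-0.6,-0.7,-0.7,-0.7,-0.7,-0.7,-0.7,-0.7,-0.7], delta_pos=[[0,-0.02,0],[0,-0.05,0],[0,-0.06,0],[0,-0.06,0],[0,-0.06,0],[0,-0.06,0],[0,-0.06,0],[0,-0.06,-0.1],[0,-0.06,-0.4],[0,-0.06,-0.8],[0,-0.06,-1.2],[0,-0.06,-1.6],[0,-0.06,-2.0],[0,-0.06,-2.2],[0,-0.06,-2.2]], rotation=[[0,0,0],[0,0,0],[0,0,0],[0,0,0],[0,0,0],[0,0,0],[0,0,0],[0,0,0],[0,0,0],[0,0,0],[0,0,0],[0,0,0],[0,0,0],[0,0,0],[0,0,0]])

```text
t: 32.85
position: [0.4745, -0.1493, 0.1832]
eef_rot: [0.002, -0.013, 1.0, -0.001]
wrist_force: [-0.1, 0.2, -0.1]
finger_gap: 0.0726
```

Call:
arm_command(grip=[-0.7,-0.7,-0.7,-0.7,-0.7,-0.7,-0.7,-0.7], delta_pos=[[0.2,0,-0.2],[0.6,0,-0.4],[1.0,0,-0.4],[1.4,0,-0.4],[1.8,0,-0.4],[2.0,0,-0.4],[2.0,0,-0.4],[2.0,0,-0.4]], rotation=[[0,0,0],[0,0,0],[0,0,0],[0,0,0],[0,0,0],[0,0,0],[0,0,0],[0,0,0]])

```text
t: 33.65
position: [0.3737, -0.1514, 0.2011]
eef_rot: [0.0, -0.012, 1.0, -0.0]
wrist_force: [-0.3, -0.4, 0.5]
finger_gap: 0.0726
```

Run:
```python
from h import *
c=cam("wrist"); im=get_image("wrist"); plan(g2w([-.078,-.0863,.071]))
for z in (.067,): print(proj("wrist",[g2w([-.05,-.081,z]),g2w([-.078,-.088,.106]),g2w([0,-.057,.088])],c)*1.5)
cv2.imwrite("pics/w20.png",cv2.resize(im,None,fx=1.5,fy=1.5,interpolation=cv2.INTER_CUBIC))
cv2.imwrite("pics/s20.png",cv2.resize(get_image("side")[120:260,200:340],None,fx=4,fy=4,interpolation=cv2.INTER_CUBIC))
cv2.imwrite("pics/t20.png",cv2.resize(get_image("top")[130:250,220:390],None,fx=4.5,fy=4.5,interpolation=cv2.INTER_CUBIC))
```

```text
t 33.7 pos [ 0.374  -0.1515  0.2013] g [-0.1772 -0.086   0.2013] F [0.31 0.08 0.17] gap 0.0727
delta [-1.983 -0.005  2.608] rot [-0.003  0.009  0.   ]
[[391.61705862 434.75758027]
 [381.72942654 434.38787228]
 [424.4505105  509.78609455]]
```

View pics/w20.png

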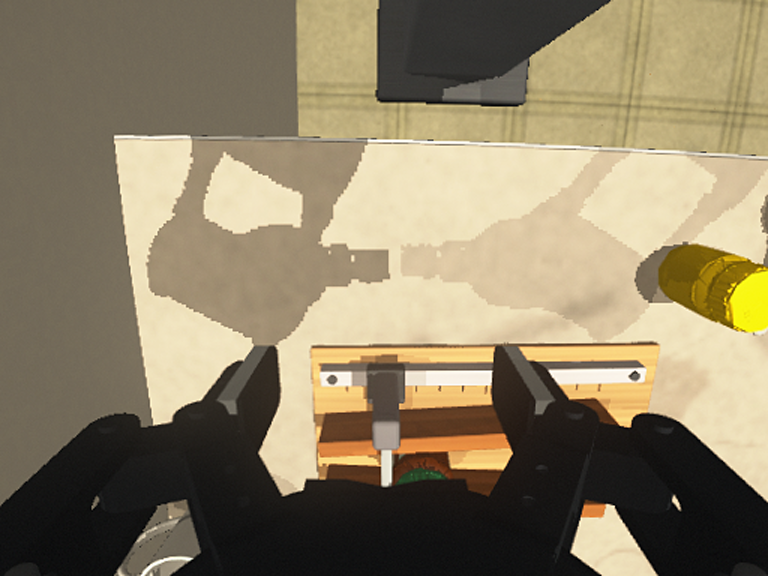

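View pics/s20.png

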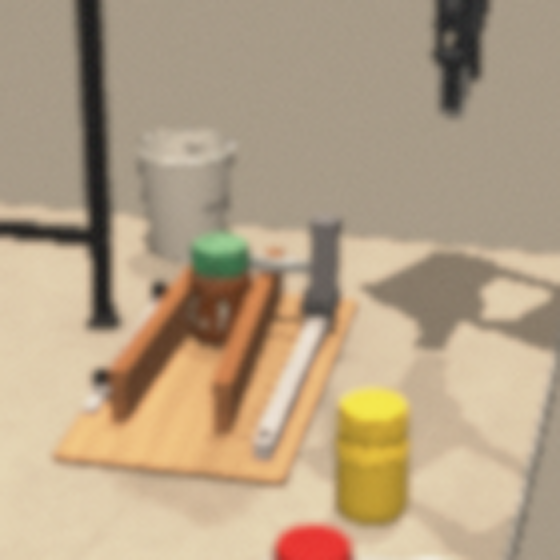

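View pics/t20.png

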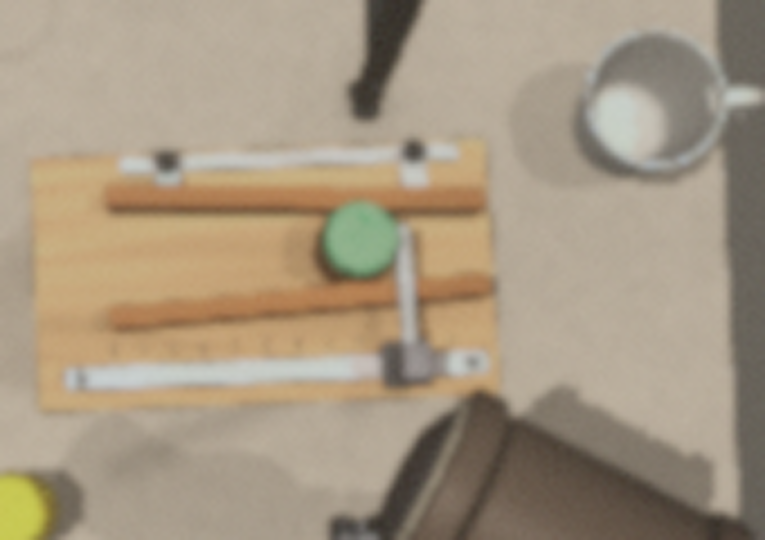

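Run:
```python
from h import *
a=cv2.imread("pics/s10.png")[220:350,180:250];b=cv2.imread("pics/s20.png")[220:350,180:250]
print(cv2.phaseCorrelate(np.float32(a.mean(2)),np.float32(b.mean(2))))
print(close_job())
```

```text
((-0.030463653674530633, 0.5028134905418113), 0.9298986171498711)
the job is handed in; nothing more can be done
None
```

The jar is wedged in the slot with the rider's finger touching it, and I handed the job in at about 34 s of the 64 s allowed. `close_job` gives no verdict.

- **Wedging:** I stood the green-capped brown jar on the lead-in and slid it gently with the fingers loosely round it. It wedged about 157 mm from the mouth. I held a 9–10 N push for over half a second with the rider still at its start.
- **Rider:** I pushed the handle back about 46 mm in small steps. Friction was about 1.5 N. I stopped when the force reached about 3 N, so the jar felt roughly 1.5–2 N. Then I opened the fingers, raised the arm and moved it clear.
- **Last checks:**
  - The final top view shows the finger against the jar with no visible gap, and the side view shows the jar upright.
  - The jar moved about 0.1 px in the side image between before and after the rider was pushed.
  - The wrist force read near zero, so the gripper was touching nothing.
  - The mug looks unmoved in the last pictures. The salt shaker and spoon were last seen, unmoved, before the rider push. The arm did not go near them after that.
- **Disagreement:** The top camera suggested the fence was set 1–4 mm inwards, while the wrist camera suggested about 0. The wedge position fits the wrist camera.
- **Not checked:** I could not measure the wall forces directly.

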